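# Set the pan carrier and nest the saucepans on it

### The arm

A 7-joint arm with a two-finger parallel gripper is mounted at the origin on the work surface. World frame = base frame: x ahead of the robot, y to its left, z up, the work surface at z = 0. Lengths are in m, angles in rad, forces in N, time in s.
With the tool pointing down it reaches from about 0.4 to 0.875 m from the base axis. Payload 4.4 kg.
Tool frame: the origin (TCP) lies on the centre line of the jaws, within the pads' length; the fingertips stand ctrl.tip_extent ahead of it and the grasp point (between the pads) lies 11 mm behind it (ctrl.tip_extent is the distance from the TCP to the fingertips, in m); x points along the fingers, y is the direction in which the jaws open and shut, and the axes are right-handed (so a half turn about x gives the same grasp; the last joint's range is limited). The gripper opens to 85 mm and grips with 20 to 120 N. Pads are 22 mm wide; open, the fingers measure 114 mm over their backs; the gripper's body (76 mm by 85 mm) begins 54 mm behind the grasp point. The pads swing forward as they close: fully open they stand 13 mm farther back than shut.
Start: joints at [1.066, 0.628, 0.038, 1.517, -0.027, 0.996, -0.02], TCP at [0.276, -0.588, 0.239] pointing down, gripper open.
Joint ranges: [-3.06, 3.06], [-0.37, 2.12], [-1.25, 1.32], [0.18, 2.47], [-1.1, 4.24], [0.23, 1.98], [-2.94, 2.94]. Speed limits (rad/s): [2.57, 2.57, 3.14, 3.14, 3.14, 3.14, 3.14].

### API

Orientations are given as a unit quaternion [x, y, z, w].
In Python, from rig import ctrl gives the robot as it stands.
- The arm moves only by the tool play_rows, never from a script. Its arguments are lists of equal length, an entry for each row: "translation": the shift along the tool's x, y, z in cm, a list of three; "twist": the turn, a rotation vector about the tool's x, y, z in degrees, a list of three; "hand": the finger opening in cm, from 0 to 8.54. A call has 1 to 5 rows; each row shifts and turns the pose as measured when the row begins, along the tool's axes as they then stand; what a row does not reach is not made up. A row lasts 1/12 s, in which the tool goes at most 41.7 mm and 7.16 degrees, less where a joint would pass 70% of its speed; a pose out of reach is approached as far as the arm can. A call is refused whole if a number of a shift passes 4.17 or a number of a turn 7.16, either way. A call with a gripper value outside its range is refused whole. The fingers move at their own pace and stop on an object; "force" is the grip in N (left out, the last holds). Time passes only in rows, so rows that do not move let the fingers close. It gives the time, the measured TCP pose, the force and the opening at its end, in the units of the state.
- ctrl.get_state(): the state, without advancing time (a new reading comes with each control period).
- ctrl.snapshot(name): name is "side" or "top" or "wrist"; returns a dict with "img" (400x640x3 uint8, red, green, blue), "fx", "fy", "cx", "cy" (pixels), "view" (4x4, takes a point from world to camera coordinates). Camera axes: x right, y down, z forward; pixel columns grow to the right and rows downward; lengths in m; the calibration is good to about 2 mm. A picture is of the moment at which its call begins. There is no depth.
- ctrl.finish_job(): hands the job in, once; it reports no verdict.
Trained networks look in a picture, given as the dict that the camera call returned (one of the last four; its "shot" number tells which), for a name from the list of things; names that differ only in an ending like _2 or _b are one class to them, and where a whole thing is asked for, a point or a joint stands for the part that bears it (a point fixed in the world has none). Each returns a list of dicts, best first, with "score" (0 to 1); they miss things now and then, are a little off and sometimes report something else, mostly with a low value. They report only what shows in the picture. A call takes as long as a camera call. They do not tell look-alikes from the thing itself.
- ctrl.regions_of(label, picture): "pixels" (400x640 bool, what is visible of it) and "rect" ([left, top, right, bottom] in pixels, round what is visible of it).
- ctrl.mark_of(label, picture): "xy" ([column, row] in pixels: a listed point, or the origin of a listed thing).
The state is a dict: "time_s": time; "q": joint angles; "dq": joint speeds; "joint_efforts": joint torques, N m; "tcp_pos": TCP position; "eef_rot": TCP orientation; "wrist_force": force on the tool from outside, world axes, zero at the start; "torque": the same for the moment, N m; "gripper_width": finger opening in m.
Only numpy, scipy, OpenCV 4.12 (cv2) and the standard library are available. Lean on these libraries where they do the work, as an engineer would, in place of code of your own. Each camera call takes 0.05 s, during which the arm holds its last target. There are 200 camera calls.

### The job

First set the pan carrier: swing its clamp lever fully open, slide the carriage until its pointer stands at the black mark, and swing the lever fully shut again. Only then put the saucepans away on its tray: the largest in the middle of the tray, then every other pan nested level inside the larger ones, all handles towards the robot and fanned out with at least 5 cm between their tips. Leave the jar, tub and bowl where they are.

Things in the scene. Friction and masses are not known exactly. Their poses are not given: they have to be found in the camera images.
- carriage (a joint): travel of the carriage along a fixed straight rail (320 mm long, 16 wide, 30 high), m: 0 at the rail's end on the robot's right, 0.21 at the other end, growing along the rail's +y. The carriage is one piece: a clamp block on the rail and, towards the robot, a flat round tray 128 mm across. Locked it resists over 40 N; unlocked it slides with about 6 N and stays where it is left
- clamp (a joint): angle of the clamp lever about a vertical pin on the carriage block, rad: 0 = locked, lever along the rail towards its -y (robot's right) end; grows clockwise from above to 1.4 = fully open (stop), lever pointing to the robot over the tray. Stays where left; 2 to 5 N at the knob turn it. It bites from about 0.9 down; under 0.15 is locked, over 1.1 open
- clamp_knob (a point): top centre of the upright round black knob on the end of the clamp lever: knob 18 mm across, 34 mm tall, its top 96 mm above the table, 65 mm from the lever's pin; lever bar under it 12 mm wide, top 62 mm above the table; clear all round
- clamp_pivot (a point): point on the vertical pin axis of the clamp lever, 62 mm above the table; moves with the carriage (x of the tray frame 125 mm, y -12 mm)
- post (a point): top centre of the upright round black grab post fixed on the carriage's block, for moving the carriage: grip 18 mm across, from 66 to 100 mm above the table; 125 mm beyond the tray's centre (tray +x) and 30 mm to its +y
- tray (a point): centre of the tray's upper face (rubber pad), 12 mm above the table; rigid with the carriage. Axes as the rail: x away from the robot towards the rail, y along the rail, z up
- pointer (a point): end of the small steel pointer on the far side of the carriage's block, over the rail's foot plate, 168 mm beyond the tray's centre at the same y
- mark_line (a point): the mark: a thin black line 22 mm long and 3 mm wide, square to the rail, on the rail's foot plate at its far side, in line with the pointer's tip when the carriage is right. Its frame is the rail's
- mark: frame of the mark: origin on the rail's centre line at the mark, 5 mm above the table, axes as the rail (x square to the rail away from the robot, y along it); the line lies 57 mm to +x
- jar: bystander: a closed jar, 60 mm across, 90 mm tall
- tub: bystander: an open white food tub 90 x 140 x 45 mm
- bowl: bystander: a small white bowl 84 mm across, 40 mm tall
- pan1: steel saucepan, size 1 of 4 (largest, always there): rim 120 mm across, foot 110, 55 tall, wall 3, floor 4, 250 g; origin under its centre, z up. Flat straight handle 14 mm wide, 9 thick, 104 long, leaves the rim along the pan's -x and rises 10 degrees. A smaller pan stands inside on the larger one's floor, its handle over the rim; handles at one bearing would collide
- pan1_grip (a point): middle of that handle, 110 mm from the pan's axis, 67 mm above its underside
- pan1_tip (a point): free end of that handle, 160 mm from the pan's axis, 76 mm above its underside
- pan2: steel saucepan, size 2 of 4 (may be absent): rim 104 mm across, foot 94, 55 tall, wall 3, floor 4, 210 g; origin under its centre, z up. Flat straight handle 14 mm wide, 9 thick, 104 long, leaves the rim along the pan's -x and rises 10 degrees. A smaller pan stands inside on the larger one's floor, its handle over the rim; handles at one bearing would collide
- pan2_grip (a point): middle of that handle, 102 mm from the pan's axis, 67 mm above its underside
- pan2_tip (a point): free end of that handle, 152 mm from the pan's axis, 76 mm above its underside
- pan3: steel saucepan, size 3 of 4 (may be absent): rim 88 mm across, foot 78, 55 tall, wall 3, floor 4, 170 g; origin under its centre, z up. Flat straight handle 14 mm wide, 9 thick, 104 long, leaves the rim along the pan's -x and rises 10 degrees. A smaller pan stands inside on the larger one's floor, its handle over the rim; handles at one bearing would collide
- pan3_grip (a point): middle of that handle, 94 mm from the pan's axis, 67 mm above its underside
- pan3_tip (a point): free end of that handle, 144 mm from the pan's axis, 76 mm above its underside
- pan4: steel saucepan, size 4 of 4 (may be absent): rim 72 mm across, foot 62, 55 tall, wall 3, floor 4, 130 g; origin under its centre, z up. Flat straight handle 14 mm wide, 9 thick, 104 long, leaves the rim along the pan's -x and rises 10 degrees. A smaller pan stands inside on the larger one's floor, its handle over the rim; handles at one bearing would collide
- pan4_grip (a point): middle of that handle, 86 mm from the pan's axis, 67 mm above its underside
- pan4_tip (a point): free end of that handle, 136 mm from the pan's axis, 76 mm above its underside
Mind the look-alikes: they are no part of the job. What is shaped like the pan1 but yellow is not meant.

How it is judged:
On the way, in this order (a step that is already met when the one before it is completed fails the run):
1. the clamp lever is open (over 1.1 rad) with the carriage still within 10 mm of its start (value of joint clamp above 1.1 rad and distance of tray from where it was at the start of the episode below 0.01 m), for 0.1 s.
2. the pointer stands within 8 mm of the mark, carriage at rest (y of pointer in the frame of mark between -0.008 and 0.008 m and velocity of joint carriage between -0.02 and 0.02 m/s), for 0.2 s.
3. the clamp is locked again (under 0.15 rad) with the pointer at the mark (y of pointer in the frame of mark between -0.008 and 0.008 m and value of joint clamp below 0.15 rad), for 0.2 s.
4. the largest pan stands on the tray, within 20 mm of its centre (z of pan1 in the frame of tray between -0.004 and 0.02 m and angle between pan1's own z axis and vertical below 0.09 rad and x of pan1_tip in the frame of tray below -0.03 m and horizontal distance between pan1 and tray below 0.02 m), for 0.2 s.
5. all pans are nested and fanned (all of step 4 and z of pan2 in the frame of tray between -0.004 and 0.02 m and angle between each of pan2, pan3, pan4's own z axis and vertical below 0.09 rad and x of each of pan2_tip, pan3_tip, pan4_tip in the frame of tray below -0.03 m and horizontal distance between each of pan2, pan3, pan4 and pan1 below 0.026 m and z of pan3 in the frame of tray between -0.004 and 0.02 m and z of pan4 in the frame of tray between -0.004 and 0.02 m and horizontal distance between pan1_tip and pan2_tip above 0.045 m and horizontal distance between each of pan1_tip, pan2_tip and pan3_tip above 0.045 m and horizontal distance between each of pan1_tip, pan2_tip, pan3_tip and pan4_tip above 0.045 m), for 0.2 s.
At the end, for the whole second after the job is handed in: Clamp under 0.15 rad, pointer within 8 mm of the mark; largest pan within 20 mm of the tray centre, the others within 26 mm of its axis, undersides under 20 mm above the tray, tilt under 0.09 rad, at rest; handle tips over 30 mm to the robot side of the tray centre, 45 mm apart or more (all of step 3 and all of step 5 and linear speed of each of pan1, pan2, pan3, pan4 below 0.02 m/s); the robot touches nothing.
It fails at once if the jar is moved by more than 40 mm or tipped over (distance of jar from where it was at the start of the episode above 0.04 m or angle between jar's own z axis and vertical above 0.5 rad).
It fails at once if the tub is moved by more than 40 mm or tipped over (distance of tub from where it was at the start of the episode above 0.04 m or angle between tub's own z axis and vertical above 0.5 rad).
It fails at once if the bowl is moved by more than 40 mm or tipped over (distance of bowl from where it was at the start of the episode above 0.04 m or angle between bowl's own z axis and vertical above 0.5 rad).
Of pan2, pan3, pan4 only 2 to 3 are there at a start; the rules pass over those that are not, and their reading is None.
At some moment in a run one of pan1, pan2, pan3, pan4 may be knocked a few centimetres aside while the robot is not near it.
Once in a run the grip may slacken for a moment while it holds something.
It also fails if it takes over 210 s, if anything falls off the work surface, if the arm or the gripper's body presses on something with over 40 N, if the wrist force passes 120 N, or if a joint passes its speed limit or range.

## Working session

There is one attempt and no reset: what is moved stays moved. The work goes in short steps, Python scripts to look and compute and a tool call to move; the robot and the scene stay as the last step left them, time stands still between calls to the robot, and variables do not carry over. Pictures are saved under pics/ and viewed, about 12 in all and at most 16, crops included, and the job is handed in when it is done.

Besides the shell and the picture viewer there is one more tool, called as name(argument=value, ...) on one line, values as JSON. play_rows: Moves the arm, as the interface text tells. Its arguments: {"type":"object","properties":{"translation":{"type":"array"},"twist":{"type":"array"},"hand":{"type":"array"},"force":{"type":"number"}},"required":["translation","twist","hand"]}

```bash
mkdir -p pics; ls
python3 - <<'E'
from rig import ctrl
import cv2,numpy as np
print(ctrl.get_state(), ctrl.tip_extent)
for n in ("top","side"):
    s=ctrl.snapshot(n); cv2.imwrite(f"pics/{n}0.png",s["img"][:,:,::-1])
    print(n,s["fx"],s["fy"],s["cx"],s["cy"],np.round(s["view"],3).tolist(),s["shot"])
    for l in ["clamp_knob","clamp_pivot","post","tray","pointer","mark_line","jar","tub","bowl"]+[f"pan{i}{e}" for i in (1,2,3,4) for e in ("","_grip","_tip")]:
        print(l,[(round(d["score"],2),np.round(d["xy"]).tolist()) for d in ctrl.mark_of(l,s)][:4])
E
```

```text
pics
{'time_s': 0.0, 'q': array([ 1.06616178,  0.62936876,  0.03842731,  1.51837496, -0.02701246,
        0.99633171, -0.02001353]), 'dq': array([-4.70300191e-04, -2.26946862e-04, -1.88718712e-03,  6.12846802e-04,
       -3.26883040e-05,  3.66416546e-05, -8.80070172e-04]), 'joint_efforts': array([-7.70268307e-04, -5.63392103e+01,  1.22562166e+00, -1.93446583e+01,
        1.09174498e-02,  1.06605070e-02,  1.07577119e-05]), 'tcp_pos': array([ 0.27594511, -0.5878252 ,  0.23837194]), 'eef_rot': array([-0.68999966, -0.15458398,  0.69030802, -0.15322892]), 'wrist_force': array([-0.89214187, -0.47114148, -0.19453249]), 'torque': array([-0.03044319, -0.01919504, -0.01138952]), 'gripper_width': 0.0851793572525771} 0.008
top 463.8583755705659 463.8583755705659 328.49125478550883 199.00117389054125 [[-0.015, -1.0, -0.015, 0.123], [-0.984, 0.017, -0.175, 0.567], [0.175, 0.012, -0.984, 1.402], [0.0, 0.0, 0.0, 1.0]] 1
clamp_knob [(0.51, [428.0, 153.0])]
clamp_pivot [(0.57, [405.0, 158.0]), (0.34, [434.0, 141.0])]
post [(0.89, [392.0, 154.0])]
tray [(0.83, [400.0, 199.0])]
pointer [(0.74, [394.0, 1
[... 1739 characters left out ...]
, (0.66, [390.0, 124.0]), (0.62, [293.0, 291.0])]
pan1_grip [(0.92, [273.0, 348.0]), (0.77, [232.0, 256.0]), (0.69, [330.0, 284.0])]
pan1_tip [(0.95, [238.0, 268.0]), (0.75, [293.0, 347.0]), (0.58, [348.0, 290.0])]
pan2 [(0.95, [354.0, 135.0]), (0.9, [237.0, 356.0]), (0.66, [390.0, 124.0]), (0.62, [293.0, 291.0])]
pan2_grip [(0.9, [382.0, 129.0]), (0.43, [320.0, 134.0])]
pan2_tip [(0.9, [396.0, 128.0])]
pan3 [(0.95, [354.0, 135.0]), (0.9, [237.0, 356.0]), (0.66, [390.0, 124.0]), (0.62, [293.0, 291.0])]
pan3_grip [(0.9, [414.0, 123.0])]
pan3_tip [(0.8, [426.0, 129.0])]
pan4 [(0.95, [354.0, 135.0]), (0.9, [237.0, 356.0]), (0.66, [390.0, 124.0]), (0.62, [293.0, 291.0])]
pan4_grip []
pan4_tip []
```

Run:
```python
import cv2
a=cv2.imread("pics/top0.png")[100:320,120:560]
cv2.imwrite("pics/a.png",cv2.resize(a,(800,400),interpolation=cv2.INTER_CUBIC))
```

```text
(no output)
```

View pics/a.png

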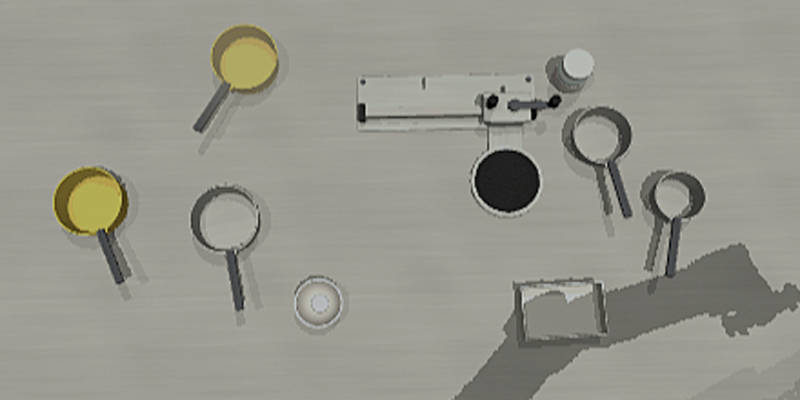

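View pics/side0.png

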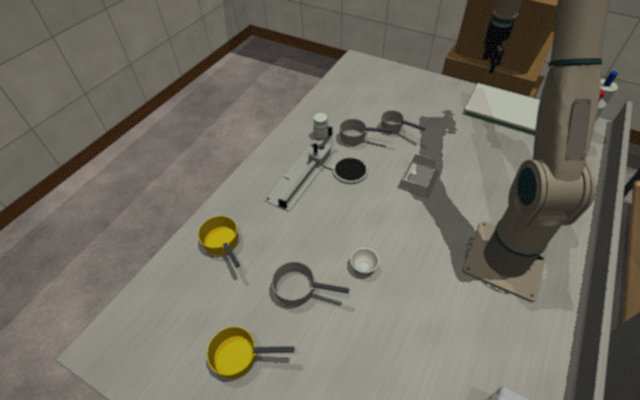

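The three steel pans show at full-image pixels (245,221), (449,174) and (491,207). Two yellow look-alikes are at (255,132) and (170,211). The tray is at (399,199), the knob at (426,156), the post at (390,156) and the mark at (353,146). I'll fit pan poses and sizes to the masks.

```bash
cat > h.py <<'E'
import numpy as np, cv2
from scipy.optimize import minimize
from scipy.spatial.transform import Rotation as R
from rig import ctrl
RIM={1:.120,2:.104,3:.088,4:.072}
def proj(c,P):
    P=np.atleast_2d(P); q=(c["view"][:3,:3]@P.T).T+c["view"][:3,3]
    return np.c_[c["fx"]*q[:,0]/q[:,2]+c["cx"], c["fy"]*q[:,1]/q[:,2]+c["cy"]]
def ray(c,uv):
    d=np.array([(uv[0]-c["cx"])/c["fx"],(uv[1]-c["cy"])/c["fy"],1.]); V=np.array(c["view"])
    return -V[:3,:3].T@V[:3,3], V[:3,:3].T@d
def w(c,uv,z):
    o,d=ray(c,uv); return o+d*(z-o[2])/d[2]
def sil(c,p,k,z0=0,S=4):
    x,y,a=p; m=np.zeros((400*S,640*S),np.uint8); t=np.linspace(0,2*np.pi,40)
    r=RIM[k]/2; C=lambda r,z:np.c_[x+r*np.cos(t),y+r*np.sin(t),0*t+z+z0]
    hull=lambda P:cv2.convexHull((proj(c,P)*S+S/2).astype(np.float32)).round().astype(np.int32)
    cv2.fillPoly(m,[hull(np.r_[C(r,.055),C(r-.005,0)])],1)
    u=np.array([-np.cos(a),-np.sin(a)]); n=np.array([-u[1],u[0]])
    H=[np.r_[np.array([x,y])+u*l+n*s*.007,h+z0+e] for l,h in((r,.058),(r+.1,.076)) for s in(-1,1) for e in(-.0045,.0045)]
    cv2.fillPoly(m,[hull(np.array(H))],1); return cv2.resize(m*255,(640,400),interpolation=cv2.INTER_AREA)/255.
def fit(views,p0,ks,z0=0):
    """views: list of (cam, mask)"""
    out=[]
    for k in ks:
        f=lambda p:np.mean([1-np.minimum(s,m).sum()/np.maximum(s,m).sum() for c,m in views for s in[sil(c,p,k,z0)]])
        p0=np.array(p0,float); sx=np.array([p0,p0+[.01,0,0],p0+[0,.01,0],p0+[0,0,.2]])
        r=minimize(f,p0,method="Nelder-Mead",options=dict(initial_simplex=sx,xatol=3e-4,fatol=1e-4,maxiter=120))
        out.append((r.fun,k,r.x))
    return sorted(out,key=lambda o:o[0])
def pick(c,label,P):
    """mask of the detection whose rect centre is nearest to world P"""
    u=proj(c,P)[0]; d=ctrl.regions_of(label,c)
    d=[e for e in d if e["score"]>.2]
    return min(d,key=lambda e:np.hypot(*(np.array([e["rect"][0]+e["rect"][2],e["rect"][1]+e["rect"][3]])/2-u)))
E
python3 - <<'E'
from h import *
t=ctrl.snapshot("top"); s=ctrl.snapshot("side")
for n,uv,z in [("knob",(426,154),.096),("post",(391.5,154.5),.1),("tray",(400,199.5),.012),("mark",(353,146),.005),("mk0",(319,145),.005),("mk1",(411,143),.005)]:
    print(n,w(t,uv,z).round(4))
for nm,uv in (("tub",(428,271)),("bowl",(296,265)),("jar",(437,137))): print(nm,w(t,uv,.02).round(3))
for uv,yaw in (((245,221),.1),((449,174),.3),((491,207),0)):
    p=w(t,uv,.04); v=[]
    for c in (t,s):
        e=pick(c,"pan1",p); print(np.round(e["rect"]),round(e["score"],2),e["pixels"].sum()); v.append((c,e["pixels"]*1.))
    for o in fit(v,[p[0],p[1],yaw],(1,2,3,4))[:3]: print(round(o[0],3),o[1],o[2].round(4))
E
```

```text
knob [ 0.6963 -0.1885  0.096 ]
post [ 0.6956 -0.082   0.1   ]
tray [ 0.5702 -0.1149  0.012 ]
mark [0.7532 0.0312 0.005 ]
mk0 [0.7588 0.1434 0.005 ]
mk1 [ 0.7597 -0.16    0.005 ]
tub [ 0.342 -0.191  0.02 ]
bowl [0.367 0.219 0.02 ]
jar [ 0.774 -0.243  0.02 ]
[226. 202. 263. 272.] 0.61 1336
[270. 261. 348. 306.] 0.8 1693
0.061 1 [0.506  0.3832 0.2187]
0.201 2 [0.5049 0.3791 0.1826]
0.382 3 [0.5    0.3845 0.2411]
[435. 158. 467. 222.] 0.67 1050
[340. 118. 394. 144.] 0.78 688
0.092 2 [ 0.6426 -0.2735  0.1786]
0.188 3 [ 0.6455 -0.2708  0.1861]
0.257 1 [ 0.6462 -0.2724  0.1859]
[476. 197. 510. 258.] 0.87 871
[379. 111. 424. 130.] 0.65 476
0.14 3 [ 0.5339 -0.398  -0.2587]
0.247 4 [ 0.5362 -0.4001 -0.2868]
0.306 2 [ 0.5344 -0.3956 -0.2245]
```

```bash
cat >> h.py <<'E'
def go(P=None,yaw=None):
    """print shift (cm) to bring the TCP to P in tool axes, and turn (deg) for tool y to have heading yaw, pointing down"""
    s=ctrl.get_state(); M=R.from_quat(s["eef_rot"]).as_matrix()
    print("t",round(s["time_s"],2),"tcp",s["tcp_pos"].round(4),"F",s["wrist_force"].round(1),"g",round(s["gripper_width"],4),"yheading",round(np.degrees(np.arctan2(M[1,1],M[0,1])),1),"ydown",M[2,1].round(3),"q",s["q"].round(2))
    if P is not None: print("shift cm",(M.T@(np.array(P)-s["tcp_pos"])*100).round(2))
    if yaw is not None:
        a=np.radians(yaw); y=np.array([np.cos(a),np.sin(a),0]); x=np.array([0,0,-1.]); D=np.c_[x,y,np.cross(x,y)]
        print("turn deg",np.degrees(R.from_matrix(M.T@D).as_rotvec()).round(1))
    return s
E
python3 - <<'E'
from h import *
s=ctrl.get_state(); print(R.from_quat(s["eef_rot"]).as_matrix().round(3))
go([.696,-.19,.2],90); go([.696,-.19,.2],-90);go([.696,-.19,.2],0)
E
```

```text
[[ 0.     0.425 -0.905]
 [ 0.    -0.905 -0.425]
 [-1.    -0.    -0.   ]]
t 2.6 tcp [ 0.2762 -0.5884  0.2393] F [ 0.2  0.9 -0.2] g 0.0857 yheading -64.9 ydown -0.0 q [ 1.07  0.63  0.04  1.52 -0.03  1.   -0.02]
shift cm [  3.93 -18.23 -54.93]
turn deg [-154.9   -0.    -0. ]
t 2.6 tcp [ 0.2762 -0.5884  0.2393] F [ 0.2  0.9 -0.2] g 0.0857 yheading -64.9 ydown -0.0 q [ 1.07  0.63  0.04  1.52 -0.03  1.   -0.02]
shift cm [  3.93 -18.23 -54.93]
turn deg [25.1 -0.   0. ]
t 2.6 tcp [ 0.2762 -0.5884  0.2393] F [ 0.2  0.9 -0.2] g 0.0857 yheading -64.9 ydown -0.0 q [ 1.07  0.63  0.04  1.52 -0.03  1.   -0.02]
shift cm [  3.93 -18.23 -54.93]
turn deg [-64.9  -0.    0. ]
```

play_rows(translation=[[0,-1.2,-3.8],[0,-1.2,-3.8],[0,-1.5,-3.8],[0,-1.8,-3.7],[0,-2,-3.6]], twist=[[5,0,0],[5,0,0],[5,0,0],[5,0,0],[5,0,0]], hand=[5,5,5,5,5])

```text
time_s: 3.02
tcp_pos: [0.4286, -0.475, 0.2384]
eef_rot: [-0.704, 0.018, 0.71, 0.012]
wrist_force: [0.4, -0.0, 0.1]
gripper_width: 0.0502
```

play_rows(translation=[[0,-2.8,-2.8],[0,-2.8,-2.8],[0,-2.8,-2.8],[0,-2.8,-2.8],[0,-2.8,-2.8]], twist=[[0,0,0],[0,0,0],[0,0,0],[0,0,0],[0,0,0]], hand=[5,5,5,5,5])

```text
time_s: 3.43
tcp_pos: [0.5828, -0.335, 0.2367]
eef_rot: [-0.705, 0.02, 0.709, 0.013]
wrist_force: [0.2, 0.6, -0.2]
gripper_width: 0.05
```

```bash
python3 -c "
from h import *
go([.65,-.19,.2],-90)"
```

```text
t 3.43 tcp [ 0.5828 -0.335   0.2367] F [ 0.2  0.6 -0.2] g 0.05 yheading -92.7 ydown 0.01 q [ 0.37  0.67  0.18  1.45 -0.12  1.03 -1.04]
shift cm [  3.48 -14.84  -6.05]
turn deg [-2.7  0.3 -0.6]
```

play_rows(translation=[[0.9,-3.7,-1.5],[0.9,-3.7,-1.5],[0.9,-3.7,-1.5],[0.9,-3.7,-1.5],[0,0,0]], twist=[[-1,0,0],[-1,0,0],[-0.7,0.3,-0.6],[0,0,0],[0,0,0]], hand=[5,5,5,5,5])

```text
time_s: 3.85
tcp_pos: [0.655, -0.1748, 0.1989]
eef_rot: [0.71, 0.008, -0.704, 0.003]
wrist_force: [0.9, 2.5, 0.8]
gripper_width: 0.0505
```

Run:
```python
from h import *
go([.695,-.192,.13],-90)
c=ctrl.snapshot("wrist"); cv2.imwrite("pics/w1.png",c["img"][:,:,::-1])
for l,z in (("clamp_knob",.096),("clamp_pivot",.062),("post",.1),("tray",.012),("pointer",.02),("mark_line",.005)):
    print(l,[(round(d["score"],2),np.round(d["xy"]).tolist(),w(c,d["xy"],z).round(4)) for d in ctrl.mark_of(l,c)][:3])
```

```text
t 3.85 tcp [ 0.655  -0.1748  0.1989] F [0.9 2.5 0.8] g 0.0505 yheading -89.1 ydown -0.007 q [ 0.14  0.71  0.15  1.48 -0.13  0.95 -1.22]
shift cm [ 6.91  1.83 -3.91]
turn deg [ 0.9 -0.5  0.4]
clamp_knob [(0.6, [343.0, 146.0], array([ 0.6983, -0.1877,  0.096 ]))]
clamp_pivot [(0.68, [260.0, 143.0], array([ 0.6963, -0.1225,  0.062 ]))]
post [(0.7, [189.0, 142.0], array([ 0.6996, -0.0808,  0.1   ]))]
tray [(0.68, [256.0, 256.0], array([ 0.5746, -0.1049,  0.012 ]))]
pointer [(0.88, [254.0, 86.0], array([ 0.7415, -0.1115,  0.02  ]))]
mark_line [(0.66, [101.0, 70.0], array([0.7545, 0.0326, 0.005 ])), (0.62, [526.0, 291.0], array([ 0.5353, -0.3974,  0.005 ]))]
```

View pics/w1.png

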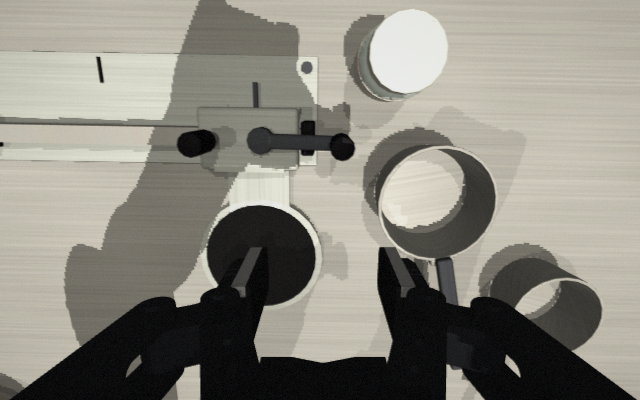

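The wrist view shows the knob at (343,146), post at (189,142), pointer at (254,86), mark at (100,70) and tray at (261,255), which agrees with the top view. Next I grasp the knob.

play_rows(translation=[[1.7,0.7,-2.1],[1.7,0.7,-2.1],[1.7,0,0],[1.7,0,0],[0,0,0]], twist=[[0.9,-0.5,0.4],[0,0,0],[0,0,0],[0,0,0],[0,0,0]], hand=[4.5,4.5,4.5,4.5,4.5])

```text
time_s: 4.62
tcp_pos: [0.6939, -0.2147, 0.1356]
eef_rot: [0.709, -0.015, -0.705, -0.004]
wrist_force: [-1.7, -0.2, -1.0]
gripper_width: 0.0449
```

Run:
```python
from h import *
go([.697,-.189,.075],-90)
```

```text
t 4.62 tcp [ 0.6939 -0.2147  0.1356] F [-1.7 -0.2 -1. ] g 0.0449 yheading -91.5 ydown 0.015 q [ 0.17  0.85  0.17  1.38 -0.14  0.92 -1.23]
shift cm [ 6.03 -2.67 -0.21]
turn deg [-1.5 -0.3 -0.9]
```

play_rows(translation=[[0.5,-1.3,0],[0.5,-1.2,0],[0,0,0],[0,0,0]], twist=[[-0.7,0,0],[-0.7,0,-0.5],[0,0,0],[0,0,0]], hand=[4.5,4.5,4.5,4.5])

```text
time_s: 4.95
tcp_pos: [0.6939, -0.1902, 0.1267]
eef_rot: [0.709, -0.004, -0.705, 0.001]
wrist_force: [-0.3, 0.0, -0.4]
gripper_width: 0.0447
```

Run:
```python
from h import *
go([.697,-.189,.075],-90);ctrl.snapshot("top");go([.697,-.189,.075],-90)
```

```text
t 4.95 tcp [ 0.6939 -0.1902  0.1267] F [-0.3  0.  -0.4] g 0.0447 yheading -90.2 ydown 0.006 q [ 0.14  0.85  0.16  1.4  -0.14  0.89 -1.24]
shift cm [ 5.17 -0.15 -0.27]
turn deg [-0.2 -0.4 -0.3]
t 5.0 tcp [ 0.6941 -0.1898  0.1268] F [0.1 0.2 0.8] g 0.0451 yheading -90.2 ydown 0.005 q [ 0.14  0.85  0.16  1.4  -0.15  0.89 -1.24]
shift cm [ 5.18 -0.11 -0.25]
turn deg [-0.2 -0.4 -0.3]
```

Settled. Now I descend and grip.

play_rows(translation=[[1.8,0,-0.2],[1.8,0,-0.1],[1.5,0,0],[0,0,0],[0,0,0]], twist=[[0,0,0],[0,0,0],[0,0,0],[0,0,0],[0,0,0]], hand=[4.5,4.5,4.5,4.5,4.5], force=30)

```text
time_s: 5.42
tcp_pos: [0.7016, -0.1905, 0.0811]
eef_rot: [0.713, -0.004, -0.701, 0.002]
wrist_force: [0.1, -0.5, 0.5]
gripper_width: 0.0452
```

play_rows(translation=[[0,0,0],[0,0,0],[0,0,0],[0,0,0],[0,0,0]], twist=[[0,0,0],[0,0,0],[0,0,0],[0,0,0],[0,0,0]], hand=[0,0,0,0,0], force=30)

```text
time_s: 5.83
tcp_pos: [0.7024, -0.188, 0.0834]
eef_rot: [0.714, -0.002, -0.7, 0.002]
wrist_force: [1.3, 0.6, -4.6]
gripper_width: 0.0167
```

Run:
```python
from h import *
go([.697,-.189,.075],-90)
c=ctrl.snapshot("side"); cv2.imwrite("pics/s1.png",cv2.resize(c["img"][90:220,260:460,::-1],(800,520),interpolation=cv2.INTER_CUBIC))
```

```text
t 5.83 tcp [ 0.7024 -0.188   0.0834] F [ 1.3  0.6 -4.6] g 0.0167 yheading -90.1 ydown 0.006 q [ 0.15  0.91  0.14  1.42 -0.15  0.81 -1.23]
shift cm [0.83 0.09 0.55]
turn deg [-0.1 -1.1 -0.3]
```

play_rows(translation=[[0,-0.2,1.8],[0,-0.7,1.7],[0,-1.1,1.4],[0,0,0],[0,0,0]], twist=[[0,0,0],[0,0,0],[0,0,0],[0,0,0],[0,0,0]], hand=[0,0,0,0,0], force=40)

```text
time_s: 6.3
tcp_pos: [0.6584, -0.1743, 0.0835]
eef_rot: [0.719, -0.008, -0.695, 0.003]
wrist_force: [3.7, -0.0, -7.8]
gripper_width: 0.0166
```

Run:
```python
from h import *
go([.7024-.065*np.sin(1.3),-.188+.065*(1-np.cos(1.3)),.082],-90)
c=ctrl.snapshot("top"); cv2.imwrite("pics/t2.png",cv2.resize(c["img"][90:220,330:530,::-1],(800,520),interpolation=cv2.INTER_CUBIC))
```

```text
t 6.3 tcp [ 0.6584 -0.1743  0.0835] F [ 3.7 -0.  -7.8] g 0.0166 yheading -90.4 ydown 0.015 q [ 0.13  0.84  0.14  1.58 -0.16  0.69 -1.23]
shift cm [ 0.04 -3.38  1.89]
turn deg [-0.4 -2.  -0.9]
```

View pics/t2.png

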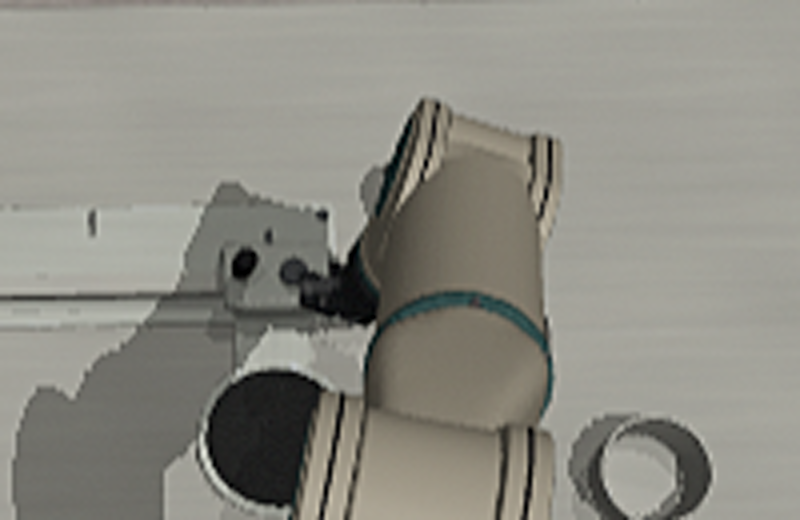

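The top crop shows the lever turning with the gripper (knob under the gripper near (340,295)) and the carriage still in place. The measured TCP arc gives an angle of about 0.7 rad, so I continue.

play_rows(translation=[[0,-1.2,0.9],[0,-1.3,0.7],[0,-1.4,0.4],[0,-0.3,0.1],[0,0,0]], twist=[[0,0,0],[0,0,0],[0,0,0],[0,0,0],[0,0,0]], hand=[0,0,0,0,0])

```text
time_s: 6.77
tcp_pos: [0.6392, -0.1465, 0.0833]
eef_rot: [0.72, -0.017, -0.694, 0.005]
wrist_force: [-0.7, 0.4, -5.7]
gripper_width: 0.0163
```

Run:
```python
from h import *
go([.7024-.065*np.sin(1.35),-.188+.065*(1-np.cos(1.35)),.082],-90)
c=ctrl.snapshot("wrist")
for l,z in (("clamp_pivot",.062),("post",.1),("pointer",.02),("mark_line",.005)):
    print(l,[(round(d["score"],2),np.round(d["xy"]).tolist(),w(c,d["xy"],z).round(4)) for d in ctrl.mark_of(l,c)][:3])
go()
```

```text
t 6.77 tcp [ 0.6392 -0.1465  0.0833] F [-0.7  0.4 -5.7] g 0.0163 yheading -91.0 ydown 0.03 q [ 0.07  0.81  0.16  1.67 -0.16  0.63 -1.28]
shift cm [ 0.1  -0.93  0.04]
turn deg [-1.  -2.1 -1.8]
clamp_pivot [(0.91, [246.0, 134.0], array([ 0.6976, -0.1129,  0.062 ]))]
post [(0.89, [104.0, 137.0], array([ 0.699 , -0.0715,  0.1   ]))]
pointer [(0.57, [235.0, 53.0], array([ 0.74  , -0.1021,  0.02  ]))]
mark_line []
t 7.02 tcp [ 0.6392 -0.1465  0.0832] F [-0.9  1.  -3.7] g 0.0165 yheading -91.0 ydown 0.03 q [ 0.07  0.81  0.16  1.67 -0.16  0.63 -1.28]
```

Run:
```python
from h import *
for n in ("top","side","wrist"):
  c=ctrl.snapshot(n)
  if n=="top": cv2.imwrite("pics/t3.png",cv2.resize(c["img"][90:220,330:530,::-1],(800,520),interpolation=cv2.INTER_CUBIC))
  for l,z in (("clamp_pivot",.062),("post",.1),("pointer",.02),("tray",.012),("clamp_knob",.096),("mark_line",.005)):
    print(n,l,[(round(d["score"],2),np.round(d["xy"]).tolist(),w(c,d["xy"],z).round(4)) for d in ctrl.mark_of(l,c)][:2])
```

```text
top clamp_pivot [(0.51, [398.0, 159.0], array([ 0.6917, -0.1084,  0.062 ]))]
top post [(0.59, [383.0, 155.0], array([ 0.6945, -0.0571,  0.1   ])), (0.17, [427.0, 274.0], array([ 0.3313, -0.1712,  0.1   ]))]
top pointer [(0.88, [394.0, 148.0], array([ 0.7397, -0.1007,  0.02  ])), (0.59, [252.0, 270.0], array([0.3544, 0.3568, 0.02  ]))]
top tray []
top clamp_knob [(0.55, [416.0, 169.0], array([ 0.6491, -0.1568,  0.096 ])), (0.33, [426.0, 274.0], array([ 0.3313, -0.1706,  0.096 ]))]
top mark_line [(0.73, [445.0, 174.0], array([ 0.6517, -0.2666,  0.005 ]))]
side clamp_pivot [(0.57, [320.0, 146.0], array([ 0.6937, -0.1122,  0.062 ]))]
side post [(0.61, [315.0, 144.0], array([ 0.6967, -0.078 ,  0.1   ])), (0.26, [339.0, 141.0], array([ 0.6309, -0.133 ,  0.1   ]))]
side pointer [(0.66, [306.0, 154.0], array([ 0.7444, -0.09  ,  0.02  ])), (0.23, [350.0, 169.0], array([ 0.5648, -0.0969,  0.02  ]))]
side tray [(0.59, [349.0, 171.0], array([ 0.5679, -0.0972,  0.012 ]))]
side clamp_knob [(0.54, [308.0, 157.0], array([ 0.6868, -0.0165,  0.096 ])), (0.54, [348.0, 291.0], array([0.3466, 0.3598, 0.096 ]))]
side mark_line []
wrist clamp_pivot [(0.7, [246.0, 136.0], array([ 0.697 , -0.1131,  0.062 ]))]
wrist post [(0.74, [102.0, 139.0], array([ 0.6983, -0.0708,  0.1   ]))]
wrist pointer [(0.81, [236.0, 56.0], array([ 0.7385, -0.1023,  0.02  ]))]
wrist tray []
wrist clamp_knob [(0.59, [324.0, 273.0], array([ 0.6436, -0.1468,  0.096 ]))]
wrist mark_line []
```

View pics/t3.png

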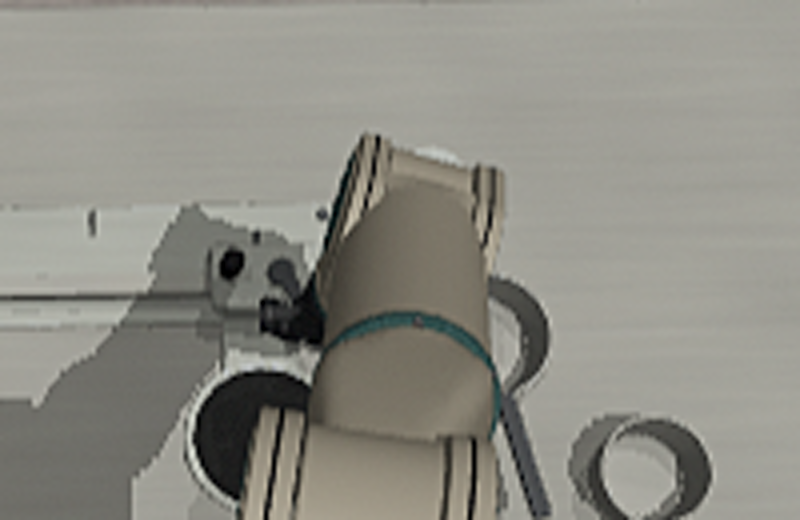

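The carriage crept about 9 mm to +y (post at crop x 243, now 231), and the lever is only at about 1.0 rad because the knob rolled in the pads. Pulling towards −x opens the lever and brings the carriage back.

play_rows(translation=[[0,0,0.6],[0,-0.1,0.6],[0,-0.2,0.4],[0,0,0],[0,0,0]], twist=[[0,-1,0],[0,-1,0],[0,0,0],[0,0,0],[0,0,0]], hand=[0,0,0,0,0])

```text
time_s: 8.48
tcp_pos: [0.6369, -0.1434, 0.0833]
eef_rot: [0.717, -0.019, -0.696, 0.005]
wrist_force: [0.1, 1.8, -3.7]
gripper_width: 0.0166
```

Run:
```python
from h import *
go()
for n in ("top","wrist","side"):
  c=ctrl.snapshot(n)
  cv2.imwrite(f"pics/{n}4.png",cv2.resize(c["img"][90:220,330:530,::-1],(800,520),interpolation=cv2.INTER_CUBIC))
  for l,z in (("clamp_pivot",.062),("post",.1),("pointer",.02),("tray",.012),("clamp_knob",.096)):
    print(n,l,[(round(d["score"],2),np.round(d["xy"]).tolist(),w(c,d["xy"],z).round(4)) for d in ctrl.mark_of(l,c)][:2])
```

```text
t 8.48 tcp [ 0.6369 -0.1434  0.0833] F [ 0.1  1.8 -3.7] g 0.0166 yheading -91.1 ydown 0.034 q [ 0.06  0.81  0.17  1.67 -0.16  0.64 -1.29]
top clamp_pivot [(0.38, [400.0, 158.0], array([ 0.6952, -0.112 ,  0.062 ]))]
top post [(0.72, [387.0, 154.0], array([ 0.6965, -0.0686,  0.1   ]))]
top pointer [(0.63, [394.0, 150.0], array([ 0.7317, -0.0994,  0.02  ])), (0.58, [489.0, 250.0], array([ 0.4035, -0.3855,  0.02  ]))]
top tray [(0.66, [399.0, 198.0], array([ 0.5765, -0.111 ,  0.012 ])), (0.36, [465.0, 219.0], array([ 0.5024, -0.319 ,  0.012 ]))]
top clamp_knob [(0.48, [412.0, 172.0], array([ 0.6396, -0.1441,  0.096 ]))]
wrist clamp_pivot [(0.73, [252.0, 131.0], array([ 0.6969, -0.1127,  0.062 ]))]
wrist post [(0.68, [111.0, 133.0], array([ 0.6985, -0.0712,  0.1   ]))]
wrist pointer [(0.72, [241.0, 48.0], array([ 0.7398, -0.1029,  0.02  ]))]
wrist tray []
wrist clamp_knob [(0.59, [325.0, 273.0], array([ 0.6415, -0.144 ,  0.096 ]))]
side clamp_pivot [(0.63, [319.0, 145.0], array([ 0.7019, -0.1174,  0.062 ])), (0.54, [365.0, 267.0], array([0.345 , 0.2565, 0.062 ]))]
side post [(0.56, [315.0, 143.0], array([ 0.6963, -0.0822,  0.1   ]))]
side pointer [(0.68, [310.0, 155.0], array([ 0.7254, -0.0917,  0.02  ])), (0.42, [354.0, 136.0], array([ 0.631, -0.262,  0.02 ]))]
side tray [(0.65, [351.0, 168.0], array([ 0.5684, -0.1104,  0.012 ]))]
side clamp_knob [(0.55, [338.0, 142.0], array([ 0.6341, -0.131 ,  0.096 ]))]
```

play_rows(translation=[[0,-0.4,1.4],[0,-0.4,1.4],[0,-0.4,1.0]], twist=[[0,-2,0],[0,-1,0],[0,0,0]], hand=[0,0,0])

```text
time_s: 9.63
tcp_pos: [0.6265, -0.125, 0.0843]
eef_rot: [0.718, -0.016, -0.696, 0.007]
wrist_force: [18.5, -7.9, -24.8]
gripper_width: 0.0164
```

Run:
```python
from h import *
go()
for n in ("top","wrist","side"):
  c=ctrl.snapshot(n)
  cv2.imwrite(f"pics/{n}5.png",c["img"][:,:,::-1])
  for l,z in (("clamp_pivot",.062),("post",.1),("pointer",.02),("tray",.012),("clamp_knob",.096)):
    print(n,l,[(round(d["score"],2),np.round(d["xy"]).tolist(),w(c,d["xy"],z).round(4)) for d in ctrl.mark_of(l,c)][:1])
go()
```

```text
t 9.63 tcp [ 0.6265 -0.125   0.0843] F [ 18.5  -7.9 -24.8] g 0.0164 yheading -90.8 ydown 0.033 q [ 0.04  0.79  0.17  1.71 -0.16  0.61 -1.3 ]
top clamp_pivot [(0.41, [402.0, 158.0], array([ 0.6934, -0.1192,  0.062 ]))]
top post [(0.82, [389.0, 151.0], array([ 0.7075, -0.0745,  0.1   ]))]
top pointer [(0.89, [391.0, 149.0], array([ 0.7355, -0.0924,  0.02  ]))]
top tray [(0.58, [396.0, 199.0], array([ 0.5733, -0.1028,  0.012 ]))]
top clamp_knob []
wrist clamp_pivot [(0.89, [298.0, 105.0], array([ 0.6971, -0.1144,  0.062 ]))]
wrist post [(0.87, [166.0, 100.0], array([ 0.6981, -0.0712,  0.1   ]))]
wrist pointer [(0.91, [275.0, 26.0], array([ 0.7401, -0.1014,  0.02  ]))]
wrist tray []
wrist clamp_knob [(0.63, [325.0, 262.0], array([ 0.6353, -0.1245,  0.096 ]))]
side clamp_pivot [(0.54, [319.0, 147.0], array([ 0.6965, -0.1055,  0.062 ]))]
side post [(0.72, [317.0, 144.0], array([ 0.6898, -0.0799,  0.1   ]))]
side pointer [(0.6, [306.0, 156.0], array([ 0.7388, -0.0841,  0.02  ]))]
side tray [(0.75, [364.0, 266.0], array([0.3559, 0.229 , 0.012 ]))]
side clamp_knob [(0.47, [338.0, 143.0], array([ 0.6309, -0.124 ,  0.096 ]))]
t 10.53 tcp [ 0.6264 -0.1239  0.0842] F [ 18.8   0.4 -22. ] g 0.016 yheading -90.8 ydown 0.031 q [ 0.04  0.79  0.17  1.71 -0.16  0.61 -1.3 ]
```

View pics/wrist5.png

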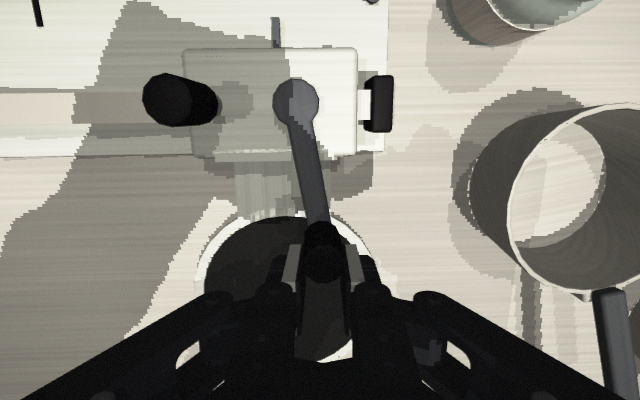

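The wrist view shows the lever pointing at the robot (pivot (296,103), knob (323,240)), fully open at about 1.4. The block sits close to the rail end stop at (378,103). Carriage drift is uncertain (+5 to 9 mm), so I'll take the post, nudge the carriage back −y, then slide it to the mark.

play_rows(translation=[[0,0,0],[0,0,0],[-2,0,0],[-3,0,0],[-2.5,0,0]], twist=[[0,0,0],[0,0,0],[0,0,0],[0,0,0],[0,-1,-1]], hand=[4,4,4,4,4])

```text
time_s: 10.95
tcp_pos: [0.623, -0.119, 0.159]
eef_rot: [0.71, -0.007, -0.704, 0.002]
wrist_force: [0.0, 0.1, 0.2]
gripper_width: 0.0401
```

play_rows(translation=[[0,-1.8,-2.4],[0,-1.8,-2.4],[0,-1.8,-2.4],[0,0,0],[0,0,0]], twist=[[0,0,-1],[0,0,0],[0,0,0],[0,0,0],[0,0,0]], hand=[4,4,4,4,4])

```text
time_s: 11.37
tcp_pos: [0.7005, -0.0691, 0.1742]
eef_rot: [0.715, -0.004, -0.699, -0.005]
wrist_force: [-1.3, -0.9, 0.3]
gripper_width: 0.04
```

Run:
```python
from h import *
go([.6975,-.072,.079],-90)
c=ctrl.snapshot("top")
cv2.imwrite("pics/top6.png",c["img"][:,:,::-1])
for l,z in (("clamp_pivot",.062),("post",.1),("tray",.012)):
    print(l,[(round(d["score"],2),np.round(d["xy"]).tolist(),w(c,d["xy"],z).round(4)) for d in ctrl.mark_of(l,c)][:1])
go([.6975,-.072,.079],-90)
c=ctrl.snapshot("wrist")
for l,z in (("clamp_pivot",.062),("post",.1),("tray",.012),("pointer",.02),("mark_line",.005)):
    print(l,[(round(d["score"],2),np.round(d["xy"]).tolist(),w(c,d["xy"],z).round(4)) for d in ctrl.mark_of(l,c)][:1])
```

```text
t 11.37 tcp [ 0.7005 -0.0691  0.1742] F [-1.3 -0.9  0.3] g 0.04 yheading -90.7 ydown -0.002 q [-0.04  0.77  0.18  1.44 -0.16  0.92 -1.39]
shift cm [9.51 0.31 0.51]
turn deg [-0.7 -1.3  0.1]
clamp_pivot [(0.6, [488.0, 250.0], array([ 0.4016, -0.3678,  0.062 ]))]
post [(0.55, [385.0, 154.0], array([ 0.6972, -0.0628,  0.1   ]))]
tray []
t 11.57 tcp [ 0.699  -0.07    0.1733] F [-0.4  0.3 -0.6] g 0.0402 yheading -90.8 ydown -0.002 q [-0.04  0.77  0.18  1.44 -0.16  0.92 -1.39]
shift cm [9.42 0.23 0.35]
turn deg [-0.8 -1.2  0.1]
clamp_pivot [(0.97, [378.0, 208.0], array([ 0.6955, -0.1122,  0.062 ]))]
post [(0.91, [326.0, 220.0], array([ 0.6986, -0.0716,  0.1   ]))]
tray [(0.63, [358.0, 311.0], array([ 0.5736, -0.1032,  0.012 ]))]
pointer [(0.69, [357.0, 142.0], array([ 0.7421, -0.0993,  0.02  ]))]
mark_line [(0.56, [207.0, 127.0], array([0.7555, 0.0324, 0.005 ]))]
```

play_rows(translation=[[3.2,0.2,0.2],[3.2,0,0.1],[2.6,0,0],[0.3,0,0],[0,0,0]], twist=[[0,-1,0],[0,0,0],[0,0,0],[0,0,0],[0,0,0]], hand=[4,4,4,4,4], force=60)

```text
time_s: 12.28
tcp_pos: [0.7, -0.0727, 0.0801]
eef_rot: [0.711, -0.005, -0.703, -0.006]
wrist_force: [0.2, -0.8, 0.7]
gripper_width: 0.0403
```

play_rows(translation=[[0,0,0],[0,0,0],[0,0,0],[0,0,0],[0,0,0]], twist=[[0,0,0],[0,0,0],[0,0,0],[0,0,0],[0,0,0]], hand=[0,0,0,0,0])

```text
time_s: 12.7
tcp_pos: [0.7001, -0.0723, 0.0815]
eef_rot: [0.711, -0.004, -0.703, -0.006]
wrist_force: [1.4, -0.4, -8.0]
gripper_width: 0.0162
```

play_rows(translation=[[0,0.8,0],[0,0.6,0],[0,0,0],[0,0,0],[0,0,0]], twist=[[0,0,0],[0,0,0],[0,0,0],[0,0,0],[0,0,0]], hand=[0,0,0,0,0])

```text
time_s: 13.12
tcp_pos: [0.7001, -0.0796, 0.0815]
eef_rot: [0.711, 0.0, -0.704, -0.008]
wrist_force: [0.5, 1.2, -7.8]
gripper_width: 0.0165
```

Run:
```python
from h import *
go()
c=ctrl.snapshot("wrist")
cv2.imwrite("pics/w7.png",c["img"][:,:,::-1])
for l,z in (("clamp_pivot",.062),("tray",.012),("pointer",.02),("mark_line",.005),("clamp_knob",.096)):
    print(l,[(round(d["score"],2),np.round(d["xy"]).tolist(),w(c,d["xy"],z).round(4)) for d in ctrl.mark_of(l,c)][:1])
```

```text
t 13.12 tcp [ 0.7001 -0.0796  0.0815] F [ 0.5  1.2 -7.8] g 0.0165 yheading -90.6 ydown -0.011 q [-0.    0.88  0.15  1.48 -0.18  0.78 -1.36]
clamp_pivot [(0.7, [406.0, 255.0], array([ 0.6979, -0.1209,  0.062 ]))]
tray []
pointer [(0.86, [373.0, 157.0], array([ 0.7412, -0.1088,  0.02  ]))]
mark_line [(0.69, [142.0, 134.0], array([0.7546, 0.0333, 0.005 ]))]
clamp_knob [(0.33, [559.0, 120.0], array([ 0.7642, -0.1626,  0.096 ]))]
```

View pics/w7.png

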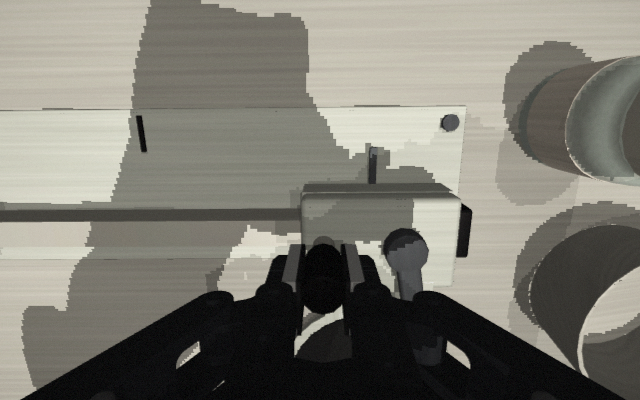

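The wrist view shows the post gripped at (322,275), the lever still open, the pointer at (372,160) and the mark at (141,134), so there are 142 mm to go. Now I slide.

play_rows(translation=[[0,-2.5,0],[0,-3.3,0],[0,-3.3,0],[0,-3.3,0],[0,-2,0]], twist=[[0,0,0],[0,0,0],[0,0,0],[0,0,0],[0,0,0]], hand=[0,0,0,0,0])

```text
time_s: 13.83
tcp_pos: [0.7002, 0.0303, 0.0815]
eef_rot: [0.709, -0.023, -0.705, -0.003]
wrist_force: [-0.8, -4.1, -5.7]
gripper_width: 0.016
```

play_rows(translation=[[0,0,0],[0,0,0]], twist=[[0,0,0],[0,0,0]], hand=[0,0])

```text
time_s: 14.0
tcp_pos: [0.7002, 0.0353, 0.0815]
eef_rot: [0.709, -0.02, -0.705, -0.002]
wrist_force: [1.6, -4.8, -8.2]
gripper_width: 0.016
```

Run:
```python
from h import *
go([.70,.0625,.0815],-90)
c=ctrl.snapshot("wrist")
cv2.imwrite("pics/w8.png",c["img"][:,:,::-1])
for l,z in (("clamp_pivot",.062),("pointer",.02),("mark_line",.005)):
    print(l,[(round(d["score"],2),np.round(d["xy"]).tolist(),w(c,d["xy"],z).round(4)) for d in ctrl.mark_of(l,c)][:1])
```

```text
t 14.0 tcp [0.7002 0.0353 0.0815] F [ 1.6 -4.8 -8.2] g 0.016 yheading -91.7 ydown 0.025 q [-0.21  0.89  0.2   1.49 -0.19  0.78 -1.55]
shift cm [-0.07 -2.71  0.1 ]
turn deg [-1.7 -0.4 -1.5]
clamp_pivot [(0.59, [405.0, 255.0], array([ 0.6966, -0.0067,  0.062 ]))]
pointer [(0.75, [369.0, 154.0], array([0.7424, 0.0051, 0.02  ]))]
mark_line [(0.65, [323.0, 132.0], array([0.755 , 0.0316, 0.005 ]))]
```

play_rows(translation=[[0,-1.6,0],[0,-1.3,0],[0,0,0],[0,0,0]], twist=[[0,0,0],[0,0,0],[0,0,0],[0,0,0]], hand=[0,0,0,0])

```text
time_s: 14.53
tcp_pos: [0.7002, 0.0531, 0.0815]
eef_rot: [0.708, -0.026, -0.706, -0.003]
wrist_force: [-0.1, -1.5, -6.7]
gripper_width: 0.0157
```

Run:
```python
from h import *
go([.70,.0625,.0815],-90)
c=ctrl.snapshot("wrist")
cv2.imwrite("pics/w9.png",cv2.resize(c["img"][80:280,200:500,::-1],(750,500)))
for l,z in (("clamp_pivot",.062),("pointer",.02),("pointer",.01),("mark_line",.005)):
    print(l,[(round(d["score"],2),np.round(d["xy"],1).tolist(),w(c,d["xy"],z).round(4)) for d in ctrl.mark_of(l,c)][:1])
```

```text
t 14.53 tcp [0.7002 0.0531 0.0815] F [-0.1 -1.5 -6.7] g 0.0157 yheading -92.4 ydown 0.033 q [-0.25  0.89  0.22  1.48 -0.19  0.79 -1.59]
shift cm [-0.03 -0.94  0.06]
turn deg [-2.4 -0.2 -1.9]
clamp_pivot [(0.74, [405.5, 254.6], array([0.6959, 0.0107, 0.062 ]))]
pointer [(0.89, [367.9, 155.1], array([0.741 , 0.0227, 0.02  ]))]
pointer [(0.89, [367.9, 155.1], array([0.7395, 0.0211, 0.01  ]))]
mark_line [(0.63, [349.9, 129.5], array([0.7552, 0.0314, 0.005 ]))]
```

View pics/w9.png

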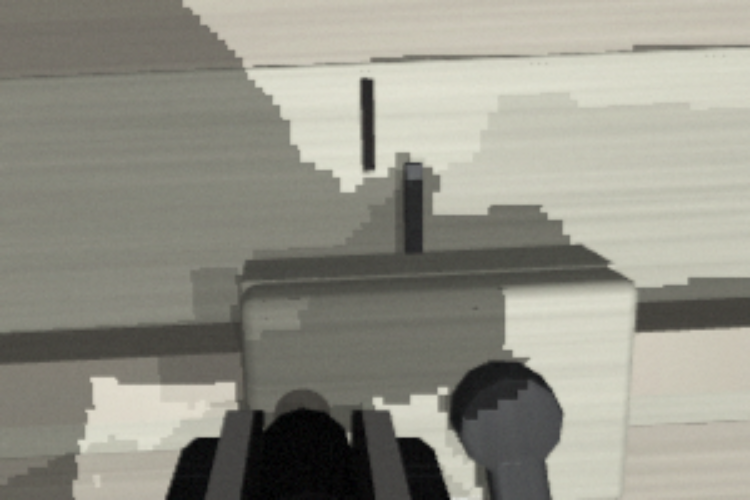

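The crop shows the pointer at (412,165), right of the mark's lower end at (370,170), which leaves about 9.5 mm to go.

play_rows(translation=[[0,-1.1,0],[0,-0.8,0],[0,0,0],[0,0,0]], twist=[[0,0,0],[0,0,0],[0,0,0],[0,0,0]], hand=[0,0,0,0])

```text
time_s: 15.12
tcp_pos: [0.7002, 0.0638, 0.0815]
eef_rot: [0.707, -0.032, -0.706, -0.002]
wrist_force: [-0.1, -2.3, -6.6]
gripper_width: 0.0159
```

Run:
```python
from h import *
go([.70,.0625,.0815],-90)
c=ctrl.snapshot("wrist")
cv2.imwrite("pics/w10.png",cv2.resize(c["img"][80:280,200:500,::-1],(750,500)))
for l,z in (("clamp_pivot",.062),("pointer",.02),("pointer",.01),("mark_line",.005)):
    print(l,[(round(d["score"],2),np.round(d["xy"],1).tolist(),w(c,d["xy"],z).round(4)) for d in ctrl.mark_of(l,c)][:1])
```

```text
t 15.12 tcp [0.7002 0.0638 0.0815] F [-0.1 -2.3 -6.6] g 0.0159 yheading -92.7 ydown 0.042 q [-0.27  0.9   0.23  1.47 -0.19  0.8  -1.62]
shift cm [0.01 0.13 0.01]
turn deg [-2.7 -0.1 -2.4]
clamp_pivot [(0.64, [404.7, 253.0], array([0.6963, 0.0216, 0.062 ]))]
pointer [(0.62, [365.9, 155.7], array([0.7403, 0.0338, 0.02  ]))]
pointer [(0.62, [365.9, 155.7], array([0.7388, 0.0321, 0.01  ]))]
mark_line [(0.73, [365.6, 129.3], array([0.7545, 0.0313, 0.005 ]))]
```

play_rows(translation=[[0,0,0],[0,0,0],[-2.5,0,0],[-2.5,0,0],[-1.5,0,0]], twist=[[0,0,0],[0,0,0],[0,0,0],[-3,0,0],[-4,0,-2]], hand=[4,4,4,4,4], force=30)

```text
time_s: 15.78
tcp_pos: [0.7022, 0.0662, 0.1486]
eef_rot: [0.708, 0.023, -0.706, 0.032]
wrist_force: [0.9, -0.0, 0.4]
gripper_width: 0.04
```

play_rows(translation=[[0,1.8,2.2],[0,1.8,2.2],[0,1.6,2.2],[0,0,0],[0,0,0]], twist=[[-3,0,0],[-3,0,0],[0,0,0],[0,0,0],[0,0,0]], hand=[4,4,4,4,4])

```text
time_s: 16.2
tcp_pos: [0.6522, -0.0011, 0.1613]
eef_rot: [0.715, 0.06, -0.693, 0.073]
wrist_force: [0.4, 1.5, 0.4]
gripper_width: 0.0398
```

Run:
```python
from h import *
c=ctrl.snapshot("wrist")
for l,z in (("clamp_pivot",.062),("clamp_knob",.096),("pointer",.02),("mark_line",.005)):
    print(l,[(round(d["score"],2),np.round(d["xy"],1).tolist(),w(c,d["xy"],z).round(4)) for d in ctrl.mark_of(l,c)][:1])
go([.632,.0105,.08],-80)
```

```text
clamp_pivot [(0.88, [302.7, 142.2], array([0.6973, 0.0196, 0.062 ]))]
clamp_knob [(0.93, [297.0, 248.1], array([0.6332, 0.0108, 0.096 ]))]
pointer [(0.67, [298.2, 80.1], array([0.7404, 0.0323, 0.02  ]))]
mark_line [(0.42, [300.9, 64.7], array([0.7538, 0.0331, 0.005 ]))]
t 16.45 tcp [0.652  0.0015 0.1595] F [-0.3  0.6 -0.2] g 0.0398 yheading -79.0 ydown 0.02 q [-0.15  0.71  0.15  1.62 -0.12  0.79 -1.33]
shift cm [ 7.87 -1.42  2.  ]
turn deg [ 1.  -1.5 -1.2]
```

play_rows(translation=[[1,-0.8,1.1],[2,-0.7,1.0],[2.2,0,0],[2.2,0,0],[0,0,0]], twist=[[0.5,-1.5,-1.2],[0,0,0],[0,0,0],[0,0,0],[0,0,0]], hand=[4,4,4,4,4])

```text
time_s: 16.87
tcp_pos: [0.6274, 0.0189, 0.0802]
eef_rot: [-0.702, -0.068, 0.706, -0.064]
wrist_force: [-0.8, 0.6, -1.2]
gripper_width: 0.04
```

Run:
```python
from h import *
go([.632,.0105,.08],-80)
```

```text
t 16.87 tcp [0.6274 0.0189 0.0802] F [-0.8  0.6 -1.2] g 0.04 yheading -79.3 ydown -0.007 q [-0.14  0.8   0.12  1.7  -0.15  0.65 -1.32]
shift cm [ 0.01  0.91 -0.29]
turn deg [0.7 0.2 0.4]
```

play_rows(translation=[[0,0.5,-0.3],[0,0.3,0],[0,0,0]], twist=[[0,0,0],[0,0,0],[0,0,0]], hand=[4,4,4])

```text
time_s: 17.12
tcp_pos: [0.6313, 0.013, 0.0789]
eef_rot: [-0.701, -0.07, 0.707, -0.064]
wrist_force: [0.1, -0.8, -0.4]
gripper_width: 0.0398
```

Run:
```python
from h import *
go([.632,.0105,.08],-80)
```

```text
t 17.12 tcp [0.6313 0.013  0.0789] F [ 0.1 -0.8 -0.4] g 0.0398 yheading -79.2 ydown -0.009 q [-0.13  0.81  0.12  1.69 -0.15  0.66 -1.31]
shift cm [-0.11  0.26 -0.02]
turn deg [0.8 0.5 0.5]
```

play_rows(translation=[[0,0.2,0],[0,0,0],[0,0,0],[0,0,0],[0,0,0]], twist=[[0,0,0],[0,0,0],[0,0,0],[0,0,0],[0,0,0]], hand=[0,0,0,0,0])

```text
time_s: 17.53
tcp_pos: [0.6331, 0.0103, 0.0808]
eef_rot: [-0.702, -0.069, 0.706, -0.063]
wrist_force: [0.7, 0.0, -4.4]
gripper_width: 0.0164
```

play_rows(translation=[[0,0.8,-0.05],[0,0.9,-0.05],[0,0.9,-0.05],[0,0.8,-0.05],[0,0,0]], twist=[[-6,0,0],[-7,0,0],[-7,0,0],[-6,0,0],[0,0,0]], hand=[0,0,0,0,0])

```text
time_s: 17.95
tcp_pos: [0.6461, -0.0192, 0.0808]
eef_rot: [-0.667, -0.234, 0.671, -0.226]
wrist_force: [-0.2, 0.5, -3.3]
gripper_width: 0.017
```

Run:
```python
from h import *
c=ctrl.snapshot("wrist")
for l,z in (("clamp_pivot",.062),("clamp_knob",.096),("pointer",.02),("mark_line",.005)):
    print(l,[(round(d["score"],2),np.round(d["xy"],1).tolist(),w(c,d["xy"],z).round(4)) for d in ctrl.mark_of(l,c)][:1])
s=go(); d=np.array([.6965,.0205])-s["tcp_pos"][:2]; print("theta",np.arctan2(d[0],d[1]),np.hypot(*d))
```

```text
clamp_pivot [(0.66, [321.9, 118.4], array([0.6963, 0.021 , 0.062 ]))]
clamp_knob [(0.85, [322.0, 284.1], array([ 0.6471, -0.018 ,  0.096 ]))]
pointer [(0.97, [358.5, 34.2], array([0.7407, 0.0318, 0.02  ]))]
mark_line [(0.68, [374.6, 16.5], array([0.7562, 0.0311, 0.005 ]))]
t 18.2 tcp [ 0.6456 -0.0184  0.0809] F [ 0.9 -1.5 -3.9] g 0.017 yheading -52.3 ydown -0.011 q [-0.    0.82 -0.01  1.64  0.    0.69 -0.93]
theta 0.9176927635721929 0.06407154817095896
```

play_rows(translation=[[0,0.85,-0.05],[0,0.9,-0.05],[0,0.9,-0.05],[0,0.9,-0.05],[0,0.9,-0.05]], twist=[[-7,0,0],[-7,0,0],[-7,0,0],[-7,0,0],[-7,0,0]], hand=[0,0,0,0,0])

```text
time_s: 18.62
tcp_pos: [0.6787, -0.0417, 0.0809]
eef_rot: [-0.563, -0.427, 0.57, -0.419]
wrist_force: [-0.6, 1.6, -2.4]
gripper_width: 0.0168
```

Run:
```python
from h import *
s=go(); d=np.array([.6965,.0205])-s["tcp_pos"][:2]; print("theta",np.arctan2(d[0],d[1]),np.hypot(*d))
```

```text
t 18.62 tcp [ 0.6787 -0.0417  0.0809] F [-0.6  1.6 -2.4] g 0.0168 yheading -16.5 ydown -0.016 q [ 0.13  0.86 -0.19  1.53  0.2   0.79 -0.43]
theta 0.27783109616388907 0.06472919557270054
```

play_rows(translation=[[0,0.9,-0.05],[0,0.9,-0.05],[0,0.6,0],[0,0.4,0],[0,0,0]], twist=[[-7,0,0],[-6,0,0],[-2,0,0],[0,0,0],[0,0,0]], hand=[0,0,0,0,0])

```text
time_s: 19.03
tcp_pos: [0.6986, -0.0451, 0.0808]
eef_rot: [-0.495, -0.505, 0.513, -0.487]
wrist_force: [3.3, -0.9, -4.8]
gripper_width: 0.0169
```

Run:
```python
from h import *
s=go(); d=np.array([.6965,.0205])-s["tcp_pos"][:2]; print("theta",np.arctan2(d[0],d[1]),np.hypot(*d))
c=ctrl.snapshot("wrist")
for l,z in (("clamp_pivot",.062),("clamp_knob",.096),("post",.1),("pointer",.02),("mark_line",.005)):
    print(l,[(round(d["score"],2),np.round(d["xy"],1).tolist(),w(c,d["xy"],z).round(4)) for d in ctrl.mark_of(l,c)][:1])
```

```text
t 19.03 tcp [ 0.6986 -0.0451  0.0808] F [ 3.3 -0.9 -4.8] g 0.0169 yheading -0.9 ydown -0.036 q [ 0.16  0.9  -0.26  1.44  0.27  0.87 -0.2 ]
theta -0.031290586643175404 0.06558884330955081
clamp_pivot [(0.71, [319.4, 114.8], array([0.697 , 0.0212, 0.062 ]))]
clamp_knob [(0.9, [321.6, 283.7], array([ 0.6983, -0.0431,  0.096 ]))]
post []
pointer [(0.92, [402.5, 90.4], array([0.7409, 0.0325, 0.02  ]))]
mark_line [(0.45, [422.4, 89.9], array([0.7553, 0.0332, 0.005 ]))]
```

Lever shut (θ≈0), pointer at the mark (0.0325 against 0.0332). I release the knob, retreat and head for pan1.

play_rows(translation=[[0,0,0],[0,0,0],[-3,0,0],[-4,0,0],[-4,0,0]], twist=[[0,0,0],[0,0,0],[0,0,0],[0,0,0],[0,0,0]], hand=[4,4,4,4,4])

```text
time_s: 19.75
tcp_pos: [0.6974, -0.0439, 0.1834]
eef_rot: [-0.491, -0.51, 0.516, -0.483]
wrist_force: [1.0, 0.1, 0.5]
gripper_width: 0.04
```

play_rows(translation=[[0,-2.3,-3],[0,-2.6,-2.8],[0,-2.9,-2.4],[0,-3.2,-2],[0,-3.4,-1.6]], twist=[[7,0,0],[7,0,0],[7,0,0],[7,0,0],[7,0,0]], hand=[4,4,4,4,4])

```text
time_s: 20.17
tcp_pos: [0.5993, 0.1039, 0.2002]
eef_rot: [-0.626, -0.321, 0.638, -0.313]
wrist_force: [-0.6, -0.1, -0.4]
gripper_width: 0.0398
```

play_rows(translation=[[0,-3.7,-1.2],[0,-3.7,-0.8],[0,-3.7,-0.4],[0,-3.7,0],[0,-3.7,0.4]], twist=[[7,0,0],[7,0,0],[7,0,0],[7,0,0],[7,0,0]], hand=[4,4,4,4,4])

```text
time_s: 20.58
tcp_pos: [0.4929, 0.2704, 0.2055]
eef_rot: [-0.695, -0.111, 0.703, -0.104]
wrist_force: [0.5, 1.0, 0.5]
gripper_width: 0.0401
```

```bash
cat > look.py <<'E'
from h import *
import sys
G={1:(.506,.383,.22),2:(.6426,-.2735,.18),3:(.534,-.398,-.26)}
def look(ks,cams=("top","side")):
    C=[ctrl.snapshot(n) for n in cams]
    for k in ks:
        p=G[k]; v=[(c,pick(c,"pan1",[p[0],p[1],.04])["pixels"]*1.) for c in C]
        o=fit(v,p,(k,))[0]; print("pan",k,round(o[0],3),o[2].round(4))
        for c,m in v: print("   rect",cv2.boundingRect(m.astype(np.uint8)), "iou",round(1-fit([(c,m)],o[2],(k,))[0][0],2))
    return C
E
python3 - <<'E'
from look import *
C=look((1,2,3))
for l,z in (("tray",.012),("post",.1),("pointer",.02),("clamp_knob",.096)):
    print(l,[(round(d["score"],2),np.round(d["xy"],1).tolist(),w(C[0],d["xy"],z).round(4)) for d in ctrl.mark_of(l,C[0])][:1])
go([.4,.36,.2],-77.5)
cv2.imwrite("pics/t11.png",cv2.resize(C[0]["img"][100:320,120:560,::-1],(800,400),interpolation=cv2.INTER_CUBIC))
E
```

```text
pan 1 0.53 [0.5071 0.3835 0.2174]
   rect (149, 192, 42, 64) iou 0.0
   rect (271, 261, 77, 46) iou 0.94
pan 2 0.089 [ 0.6433 -0.2724  0.1918]
   rect (433, 158, 35, 62) iou 0.95
   rect (340, 118, 53, 28) iou 0.88
pan 3 0.123 [ 0.5339 -0.398  -0.2588]
   rect (476, 194, 33, 58) iou 0.94
   rect (381, 110, 44, 24) iou 0.83
tray [(0.73, [351.3, 200.4], array([0.57  , 0.0414, 0.012 ]))]
post [(0.57, [344.7, 153.1], array([0.7028, 0.0615, 0.1   ]))]
pointer [(0.73, [351.9, 147.9], array([0.7424, 0.0357, 0.02  ]))]
clamp_knob [(0.6, [382.2, 154.2], array([ 0.6982, -0.054 ,  0.096 ]))]
t 21.18 tcp [0.4944 0.2674 0.2049] F [-0.3  0.  -0.7] g 0.0401 yheading -72.2 ydown -0.01 q [-0.57  0.55  0.05  1.8  -0.05  0.81 -1.75]
shift cm [  0.68 -11.69   6.16]
turn deg [5.3 0.7 0.6]
```

View pics/t11.png

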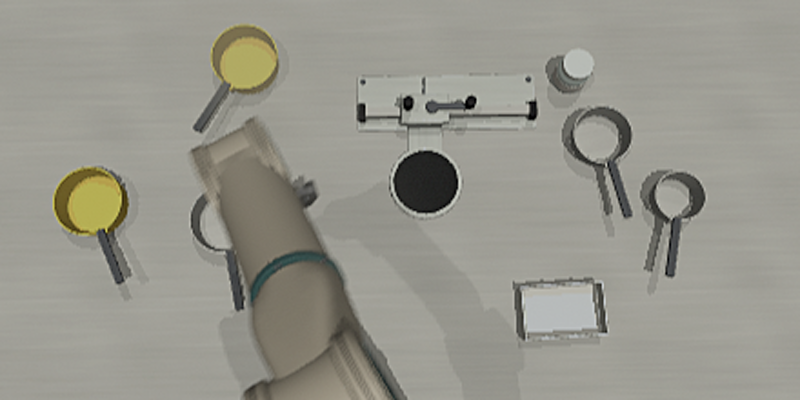

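The top crop shows the pointer on the mark (425,95), the lever shut, the tray at (425,182), and pan1 partly under the arm at (225,220).

play_rows(translation=[[0.2,-3,1.6],[0.2,-3,1.7],[0.1,-3,1.7],[0,-2,1],[0,0,0]], twist=[[3,0,0],[2.3,0.7,0.6],[0,0,0],[0,0,0],[0,0,0]], hand=[4,4,4,4,4], force=120)

```text
time_s: 21.6
tcp_pos: [0.4115, 0.3575, 0.2]
eef_rot: [0.705, 0.069, -0.702, 0.071]
wrist_force: [0.2, 0.4, 0.3]
gripper_width: 0.04
```

Run:
```python
from h import *
c=ctrl.snapshot("wrist")
for l,z in (("pan1_grip",.067),("pan1_tip",.076),("pan1",0)):
    print(l,[(round(d["score"],2),np.round(d["xy"],1).tolist(),w(c,d["xy"],z).round(4)) for d in ctrl.mark_of(l,c)][:2])
m=pick(c,"pan1",[.48,.37,.03]); o=fit([(c,m["pixels"]*1.)],(.507,.3835,.217),(1,))[0]; print(o)
go([.3997,.3598,.056],-77.5)
```

```text
pan1_grip [(0.91, [318.2, 206.1], array([0.4008, 0.359 , 0.067 ])), (0.65, [55.8, 103.9], array([0.4413, 0.5716, 0.067 ]))]
pan1_tip [(0.82, [318.4, 265.2], array([0.3523, 0.3492, 0.076 ])), (0.67, [79.5, 161.2], array([0.4027, 0.5476, 0.076 ]))]
pan1 [(0.71, [316.7, 76.3], array([0.5053, 0.3818, 0.    ]))]
(np.float64(0.017079747553081948), 1, array([0.50742038, 0.38327377, 0.21567398]))
t 21.85 tcp [0.4166 0.3515 0.2002] F [ 0.9 -0.1 -0. ] g 0.04 yheading -79.2 ydown 0.006 q [-0.83  0.53  0.1   1.86 -0.06  0.76 -2.07]
shift cm [14.41 -1.22  1.59]
turn deg [-1.7 -0.3 -0.3]
```

play_rows(translation=[[2.5,-0.7,0.9],[3,-0.6,0.8],[3,0,0],[2,0,0],[0,0,0]], twist=[[-1.5,0,0],[0,0,0],[0,0,0],[0,0,0],[0,0,0]], hand=[4,4,4,4,4])

```text
time_s: 22.27
tcp_pos: [0.4075, 0.3562, 0.0946]
eef_rot: [0.709, 0.07, -0.698, 0.072]
wrist_force: [-0.5, 0.1, -0.0]
gripper_width: 0.0397
```

Run:
```python
from h import *
go([.3997,.3598,.056],-77.5)
```

```text
t 22.27 tcp [0.4075 0.3562 0.0946] F [-0.5  0.1 -0. ] g 0.0397 yheading -78.4 ydown 0.004 q [-0.83  0.68  0.08  1.96 -0.08  0.49 -2.07]
shift cm [ 3.84 -0.52  0.75]
turn deg [-0.9 -0.9 -0.2]
```

play_rows(translation=[[1.5,-0.3,0.5],[1.5,-0.2,0.3],[1,0,0],[0,0,0]], twist=[[-0.9,-0.9,0],[0,0,0],[0,0,0],[0,0,0]], hand=[4,4,4,4])

```text
time_s: 22.6
tcp_pos: [0.4045, 0.3558, 0.0551]
eef_rot: [0.705, 0.072, -0.702, 0.075]
wrist_force: [-0.1, -0.8, -0.6]
gripper_width: 0.04
```

play_rows(translation=[[0,0,0],[0,0,0],[0,0,0],[0,0,0],[0,0,0]], twist=[[0,0,0],[0,0,0],[0,0,0],[0,0,0],[0,0,0]], hand=[0,0,0,0,0])

```text
time_s: 23.02
tcp_pos: [0.4077, 0.3551, 0.0587]
eef_rot: [0.706, 0.071, -0.701, 0.073]
wrist_force: [-0.0, 0.4, -1.9]
gripper_width: 0.0112
```

play_rows(translation=[[-1.5,0,0],[-2.5,0,0],[-3,0,0],[-1,0,0],[0,0,0]], twist=[[0,0,0],[0,0,0],[0,0,0],[0,0,0],[0,0,0]], hand=[0,0,0,0,0])

```text
time_s: 23.43
tcp_pos: [0.4046, 0.3534, 0.1408]
eef_rot: [0.704, 0.07, -0.703, 0.075]
wrist_force: [-0.7, -0.4, -3.3]
gripper_width: 0.0111
```

Run:
```python
from h import *
go([.461,.032,.15],-90)
c=ctrl.snapshot("side"); cv2.imwrite("pics/s12.png",cv2.resize(c["img"][180:340,200:440,::-1],(750,500)))
```

```text
t 23.43 tcp [0.4046 0.3534 0.1408] F [-0.7 -0.4 -3.3] g 0.0111 yheading -78.2 ydown 0.008 q [-0.83  0.61  0.08  1.93 -0.07  0.61 -2.07]
shift cm [-0.67 32.62  1.03]
turn deg [11.8 -0.1 -0.4]
```

View pics/s12.png

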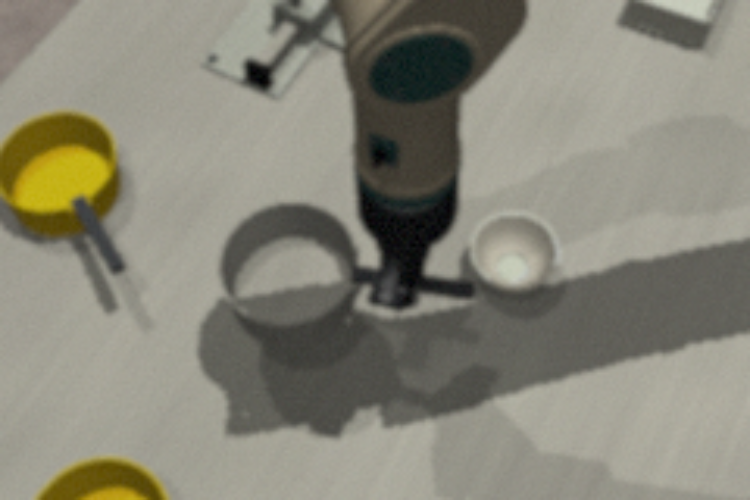

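Side crop: pan1 hangs level with its handle gripped at (400,280), clear of the bowl. Next I carry it to the tray.

play_rows(translation=[[0,3,0],[0,4,0],[0,4,0],[0,4,0],[0,4,0]], twist=[[2,0,0],[2,0,0],[2,0,0],[2,0,0],[2,0,0]], hand=[0,0,0,0,0])

```text
time_s: 23.9
tcp_pos: [0.4275, 0.1721, 0.1368]
eef_rot: [0.707, 0.017, -0.707, 0.016]
wrist_force: [1.0, -0.1, -3.6]
gripper_width: 0.0115
```

play_rows(translation=[[0,4,0],[0,3.5,0],[0,2.5,-1],[0,0,0],[0,0,0]], twist=[[1,0,0],[0,0,0],[0,0,0],[0,0,0],[0,0,0]], hand=[0,0,0,0,0])

```text
time_s: 24.32
tcp_pos: [0.4357, 0.0556, 0.1321]
eef_rot: [-0.703, -0.001, 0.711, -0.006]
wrist_force: [-0.2, -0.2, -3.9]
gripper_width: 0.0113
```

```bash
cat > held.py <<'E'
from h import *
def held(k,z0,T,yaw,zt=None,cam="wrist"):
    """fit the held pan (underside at z0); print the shift that brings its axis to T with pan yaw"""
    c=ctrl.snapshot(cam); s=ctrl.get_state(); t=s["tcp_pos"]
    g=np.degrees(yaw)
    M=R.from_quat(s["eef_rot"]).as_matrix(); h=np.arctan2(M[1,1],M[0,1])+np.pi/2
    r={1:.104,2:.096,3:.088}[k]
    p0=(t[0]+r*np.cos(h),t[1]+r*np.sin(h),h)
    m=pick(c,"pan1",[p0[0],p0[1],z0+.03])["pixels"]*1.
    o=fit([(c,m)],p0,(k,),z0)[0]; p=o[2]; print("fit",round(o[0],3),p.round(4),"guess",np.round(p0,4))
    d=yaw-p[2]; D=np.array([[np.cos(d),-np.sin(d)],[np.sin(d),np.cos(d)]])
    tcp=np.array(T)-D@(p[:2]-t[:2]); hh=np.degrees(h-np.pi/2+d)
    go([*tcp,zt if zt else t[2]],hh); print("target tcp",tcp.round(4),"heading",hh.round(1))
    return c
E
python3 - <<'E'
from held import *
c=held(1,.082,(.571,.032),0)
cv2.imwrite("pics/w13.png",c["img"][:,:,::-1])
for l,z in (("tray",.012),("post",.1),("pointer",.02),("mark_line",.005)):
    print(l,[(round(d["score"],2),np.round(d["xy"],1).tolist(),w(c,d["xy"],z).round(4)) for d in ctrl.mark_of(l,c)][:1])
E
```

```text
fit 0.089 [0.5432 0.0589 0.0291] guess [0.54   0.0566 0.0108]
t 24.42 tcp [0.4362 0.0569 0.1323] F [ 0.1 -0.3 -3.4] g 0.011 yheading -89.2 ydown 0.007 q [-0.25  0.53  0.07  2.18 -0.07  0.45 -1.68]
shift cm [ 0.01  2.55 -2.73]
turn deg [ 1.8  0.6 -0.4]
target tcp [0.4638 0.0317] heading -91.0
tray [(0.32, [315.8, 35.2], array([0.5504, 0.0607, 0.012 ]))]
post []
pointer []
mark_line [(0.45, [594.2, 291.0], array([ 0.3484, -0.1871,  0.005 ]))]
```

View pics/w13.png

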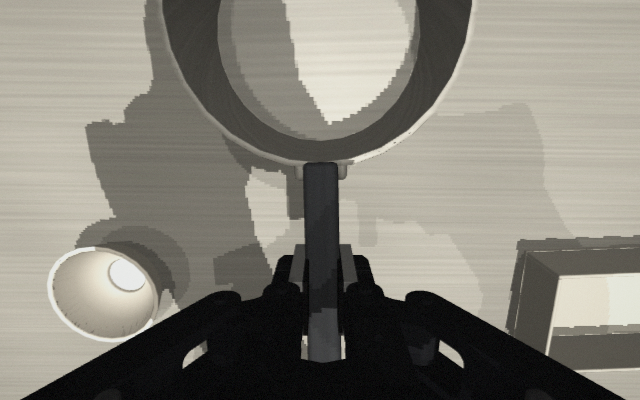

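The wrist view shows pan1 held straight (axis off the top edge at about (318,50)), with the bowl at (105,290) untouched. I shift over the tray and lower.

play_rows(translation=[[0,1.4,-1.4],[0,1.2,-1.3],[1.5,0,-0.2],[1.5,0,0],[0,0,0]], twist=[[1,0,0],[0.8,0,0],[0,0,0],[0,0,0],[0,0,0]], hand=[0,0,0,0,0])

```text
time_s: 25.03
tcp_pos: [0.4676, 0.0386, 0.1026]
eef_rot: [-0.705, 0.002, 0.709, -0.001]
wrist_force: [-0.7, -0.2, -3.5]
gripper_width: 0.0113
```

Run:
```python
from held import *
c=held(1,.04,(.571,.032),0,.071)
c=held(1,.04,(.571,.032),0,.071,"side")
cv2.imwrite("pics/s14.png",cv2.resize(c["img"][120:270,230:480,::-1],(750,450)))
```

```text
fit 0.047 [0.5711 0.0404 0.0151] guess [ 0.5719  0.0388 -0.0022]
t 25.13 tcp [0.4681 0.0389 0.1041] F [-0.1  0.5 -3.1] g 0.0112 yheading -90.1 ydown 0.004 q [-0.18  0.61  0.06  2.13 -0.07  0.41 -1.65]
shift cm [3.31 0.66 0.01]
turn deg [ 0.9  0.2 -0.2]
target tcp [0.4678 0.0322] heading -91.0
fit 0.094 [0.5734 0.038  0.0268] guess [ 0.5723  0.0385 -0.0026]
t 25.23 tcp [0.4685 0.0387 0.1047] F [ 0.2  0.5 -2.2] g 0.0113 yheading -90.2 ydown 0.004 q [-0.18  0.6   0.06  2.13 -0.07  0.41 -1.64]
shift cm [3.38 0.3  0.24]
turn deg [ 1.5  0.1 -0.2]
target tcp [0.466  0.0356] heading -91.7
```

View pics/s14.png

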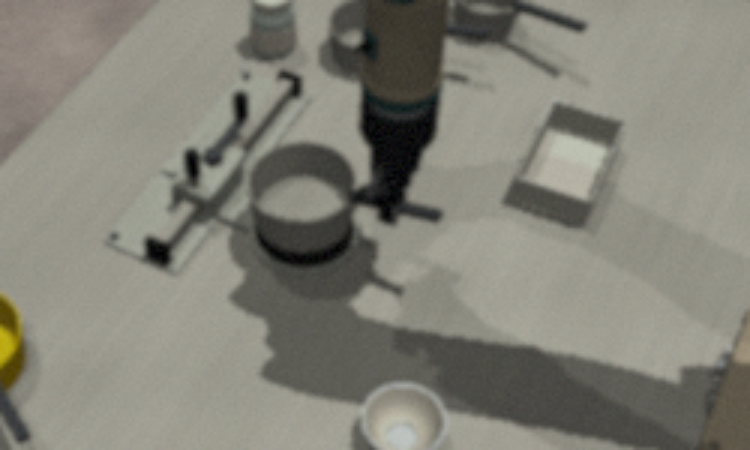

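The side crop shows pan1 level just above the tray (centre (300,200)). Now I lower it.

play_rows(translation=[[1.2,0.5,0],[1.2,0.3,0],[0.8,0,0],[0.5,0,0],[0,0,0]], twist=[[1,0,0],[0,0,0],[0,0,0],[0,0,0],[0,0,0]], hand=[0,0,0,0,0])

```text
time_s: 25.65
tcp_pos: [0.471, 0.0326, 0.0704]
eef_rot: [0.709, -0.007, -0.705, -0.005]
wrist_force: [0.3, 0.1, -1.9]
gripper_width: 0.0116
```

Run:
```python
from held import *
c=held(1,.014,(.571,.032),0,.071)
```

```text
fit 0.054 [5.765e-01 3.280e-02 3.000e-04] guess [ 0.5751  0.0308 -0.0176]
t 25.75 tcp [0.4712 0.0326 0.071 ] F [ 0.4 -0.5 -2.4] g 0.0113 yheading -91.0 ydown 0.002 q [-0.16  0.67  0.05  2.15 -0.08  0.32 -1.64]
shift cm [-0.01  0.08  0.56]
turn deg [ 0.  -0.4 -0.1]
target tcp [0.4657 0.0319] heading -91.0
```

play_rows(translation=[[0,0,0.5],[0.3,0,0.2],[0.3,0,0],[0,0,0]], twist=[[0,0,0],[0,0,0],[0,0,0],[0,0,0]], hand=[0,0,0,0])

```text
time_s: 26.08
tcp_pos: [0.4634, 0.0332, 0.0675]
eef_rot: [0.71, -0.007, -0.704, -0.005]
wrist_force: [3.6, 0.1, 2.1]
gripper_width: 0.0109
```

play_rows(translation=[[0,0,0],[0,0,0],[0,0,0],[-2,0,0],[-4,0,0]], twist=[[0,0,0],[0,0,0],[0,0,0],[0,0,0],[0,0,0]], hand=[3,3,3,3,3])

```text
time_s: 26.5
tcp_pos: [0.4604, 0.0335, 0.125]
eef_rot: [0.708, -0.006, -0.706, -0.005]
wrist_force: [1.8, -0.3, 0.0]
gripper_width: 0.0299
```

play_rows(translation=[[-4,0,0],[-2,3,-2],[0,3.5,-2],[0,3.5,-2],[0,3.5,-2]], twist=[[0,0,0],[0,0,0],[0,0,0],[0,0,0],[0,0,0]], hand=[4,4,4,4,4])

```text
time_s: 26.92
tcp_pos: [0.5414, -0.0944, 0.1956]
eef_rot: [0.711, 0.003, -0.704, 0.001]
wrist_force: [1.0, 1.2, -0.0]
gripper_width: 0.0401
```

Run:
```python
from look import *
import look as L
L.G[1]=(.571,.032,0)
C=[ctrl.snapshot("top"),ctrl.snapshot("side")]
for k,z in ((1,.012),(2,0),(3,0)):
    p=L.G[k]
    for c in C:
        m=pick(c,"pan1",[p[0],p[1],.04])["pixels"]*1.; o=fit([(c,m)],p,(k,),z)[0]; print(k,round(o[0],3),o[2].round(4))
go([.543,-.292,.2],-80)
```

```text
1 0.066 [ 0.5668  0.0329 -0.0142]
1 0.051 [0.5663 0.0347 0.0082]
2 0.495 [ 0.6397 -0.276   0.1641]
2 0.424 [ 0.6457 -0.2721  0.1692]
3 0.056 [ 0.5334 -0.3981 -0.2572]
3 0.162 [ 0.5336 -0.3987 -0.2869]
t 27.32 tcp [ 0.5393 -0.0918  0.194 ] F [-0.1  0.  -0.6] g 0.0399 yheading -89.6 ydown -0.004 q [ 0.08  0.54  0.06  1.86 -0.06  0.74 -1.39]
shift cm [-0.68 20.01 -0.24]
turn deg [-9.6 -0.4  0.2]
```

play_rows(translation=[[0,3.8,0],[0,4,0],[0,4,0],[0,4,0],[0,3,0]], twist=[[-2.5,0,0],[-2.5,0,0],[-2.5,0,0],[-2,0,0],[0,0,0]], hand=[4,4,4,4,4])

```text
time_s: 27.73
tcp_pos: [0.5602, -0.264, 0.192]
eef_rot: [0.705, 0.08, -0.702, 0.07]
wrist_force: [1.2, -1.0, 0.3]
gripper_width: 0.0396
```

play_rows(translation=[[0,0,0],[0,0,0],[0,0,0]], twist=[[0,0,0],[0,0,0],[0,0,0]], hand=[4,4,4])

```text
time_s: 27.98
tcp_pos: [0.5594, -0.2708, 0.1912]
eef_rot: [0.705, 0.076, -0.702, 0.069]
wrist_force: [-0.9, 0.0, -0.5]
gripper_width: 0.0402
```

```bash
cat > grab.py <<'E'
from h import *
def grab(k,p0):
    c=ctrl.snapshot("wrist"); m=pick(c,"pan1",[p0[0]-.03*np.cos(p0[2]),p0[1]-.03*np.sin(p0[2]),.03])
    for o in fit([(c,m["pixels"]*1.)],p0,(k,k+1)): print(o[1],round(o[0],3),o[2].round(4))
    print([(round(d["score"],2),w(c,d["xy"],.067).round(4)) for d in ctrl.mark_of(f"pan{k}_grip",c)][:2])
    p=fit([(c,m["pixels"]*1.)],p0,(k,))[0][2]; r={1:.110,2:.102,3:.094,4:.086}[k]-.003
    g=p[:2]-r*np.array([np.cos(p[2]),np.sin(p[2])]); print("grip",g.round(4)); go([*g,.056],np.degrees(p[2])-90)
    return c
E
python3 - <<'E'
from grab import *
grab(2,(.643,-.273,.18))
E
```

```text
2 0.02 [ 0.6448 -0.2726  0.1834]
3 0.227 [ 0.6524 -0.2712  0.1814]
[(0.91, array([ 0.5434, -0.2926,  0.067 ]))]
grip [ 0.5475 -0.2907]
t 28.13 tcp [ 0.5599 -0.2689  0.1914] F [-0.5  0.2  0.6] g 0.0399 yheading -78.0 ydown -0.01 q [ 0.41  0.64 -0.01  1.65 -0.01  0.85 -0.95]
shift cm [13.51  2.01  1.73]
turn deg [ 1.5 -0.3  0.6]
```

play_rows(translation=[[2.5,1,1],[3,0.9,0.9],[3.2,0.1,0],[2,0,0],[0,0,0]], twist=[[1.5,0,0.5],[0,0,0],[0,0,0],[0,0,0],[0,0,0]], hand=[4,4,4,4,4])

```text
time_s: 28.55
tcp_pos: [0.5507, -0.2844, 0.0848]
eef_rot: [0.709, 0.069, -0.699, 0.068]
wrist_force: [-0.1, -0.2, 0.1]
gripper_width: 0.04
```

Run:
```python
from h import *
go([.5455,-.291,.056],-79.5)
```

```text
t 28.55 tcp [ 0.5507 -0.2844  0.0848] F [-0.1 -0.2  0.1] g 0.04 yheading -78.9 ydown 0.001 q [ 0.44  0.77 -0.    1.74 -0.01  0.62 -0.94]
shift cm [2.87 0.55 0.67]
turn deg [ 0.6 -0.8 -0. ]
```

play_rows(translation=[[1.1,0.4,0.4],[1.3,0.2,0.4],[0.7,0,0],[0,0,0]], twist=[[0.6,-0.8,0],[0,0,0],[0,0,0],[0,0,0]], hand=[4,4,4,4])

```text
time_s: 28.88
tcp_pos: [0.5466, -0.2885, 0.0546]
eef_rot: [0.704, 0.066, -0.704, 0.067]
wrist_force: [0.3, -0.5, -0.2]
gripper_width: 0.04
```

play_rows(translation=[[0,0,0],[0,0,0],[0,0,0],[0,0,0],[0,0,0]], twist=[[0,0,0],[0,0,0],[0,0,0],[0,0,0],[0,0,0]], hand=[0,0,0,0,0], force=120)

```text
time_s: 29.3
tcp_pos: [0.5491, -0.2883, 0.0579]
eef_rot: [0.705, 0.066, -0.702, 0.068]
wrist_force: [-0.3, 0.2, -0.9]
gripper_width: 0.0114
```

play_rows(translation=[[-2,0,0],[-3,0,0],[-3.5,0,0],[-3,0,0],[-1,0,0]], twist=[[0,0,0],[0,0,0],[0,0,0],[0,0,0],[0,0,0]], hand=[0,0,0,0,0])

```text
time_s: 29.72
tcp_pos: [0.5442, -0.2858, 0.1827]
eef_rot: [-0.701, -0.069, 0.707, -0.065]
wrist_force: [1.0, -0.3, -2.4]
gripper_width: 0.0114
```

Run:
```python
from held import *
T=(.5665,.034)
c=held(2,.11,T,np.radians(35))
cv2.imwrite("pics/w15.png",c["img"][:,:,::-1])
```

```text
fit 0.089 [ 0.637  -0.2681  0.1863] guess [ 0.6389 -0.2679  0.19  ]
t 29.82 tcp [ 0.5438 -0.2856  0.1807] F [ 0.8 -0.  -1.9] g 0.0115 yheading -79.1 ydown -0.006 q [ 0.43  0.65  0.01  1.67 -0.01  0.83 -0.94]
shift cm [ -0.08 -27.06   0.3 ]
turn deg [-24.3   0.4   0.4]
target tcp [ 0.4897 -0.0204] heading -54.8
```

play_rows(translation=[[0,-3,0],[0,-4,-0.2],[0,-4,-0.5],[0,-3.9,-0.8],[0,-3.8,-1]], twist=[[-3.5,0,0],[-3.5,0,0],[-3.5,0,0],[-3.5,0,0],[-3.5,0,0]], hand=[0,0,0,0,0])

```text
time_s: 30.23
tcp_pos: [0.5026, -0.1056, 0.1716]
eef_rot: [-0.679, -0.172, 0.693, -0.17]
wrist_force: [0.8, 0.8, -2.7]
gripper_width: 0.0114
```

play_rows(translation=[[0,-3.5,-1.3],[0,-2,-1],[0,0,0],[0,0,0],[0,0,0]], twist=[[-3.5,0,0],[-3,0,0],[0,0,0],[0,0,0],[0,0,0]], hand=[0,0,0,0,0])

```text
time_s: 30.65
tcp_pos: [0.4849, -0.0311, 0.1623]
eef_rot: [-0.659, -0.224, 0.685, -0.212]
wrist_force: [-0.3, -0.0, -2.7]
gripper_width: 0.0112
```

Run:
```python
from held import *
T=(.5665,.034)
c=held(2,.11,T,np.radians(35),.12)
c=held(2,.12,T,np.radians(35),.12,"side")
cv2.imwrite("pics/s16.png",cv2.resize(c["img"][100:270,230:480,::-1],(750,510)))
```

```text
fit 0.09 [0.5664 0.0276 0.6256] guess [0.5626 0.0244 0.6257]
t 30.75 tcp [ 0.4853 -0.0325  0.1626] F [-0.4 -1.  -2.1] g 0.0115 yheading -54.2 ydown -0.027 q [ 0.09  0.53 -0.11  2.01  0.08  0.65 -1.02]
shift cm [ 4.27 -0.63 -0.52]
turn deg [0.8 1.7 1.6]
target tcp [ 0.484  -0.0241] heading -55.0
fit 0.145 [0.5533 0.0418 0.6771] guess [0.5637 0.0232 0.6237]
t 30.85 tcp [ 0.486  -0.033   0.1633] F [ 1.1  0.4 -2.7] g 0.0113 yheading -54.3 ydown -0.026 q [ 0.09  0.53 -0.11  2.01  0.08  0.65 -1.02]
shift cm [ 4.3   0.83 -0.6 ]
turn deg [3.8 1.7 1.4]
target tcp [ 0.4941 -0.036 ] heading -58.1
```

View pics/s16.png

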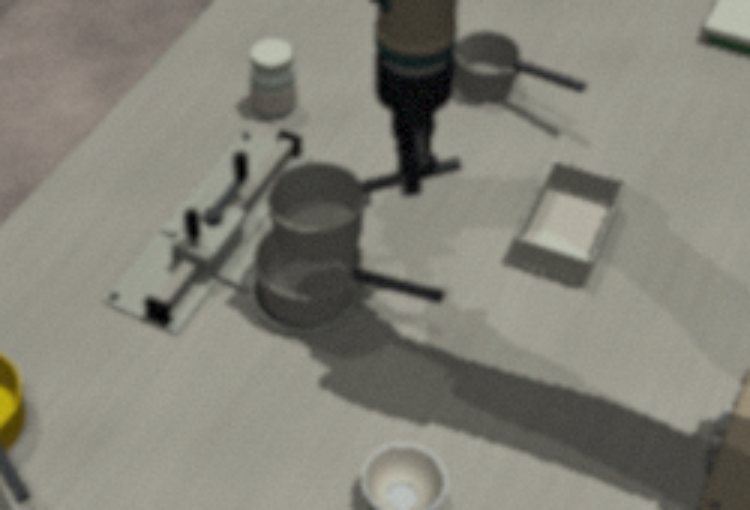

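The side crop shows pan2 above pan1 (pan2 rim (318,195), pan1 rim (308,262)) with its handle fanned. I make a small correction, then lower.

play_rows(translation=[[0,-0.4,-0.3],[1.3,-0.3,-0.3],[1.3,0,0],[0.8,0,0],[0,0,0]], twist=[[0,1.7,1.6],[0,0,0],[0,0,0],[0,0,0],[0,0,0]], hand=[0,0,0,0,0])

```text
time_s: 31.27
tcp_pos: [0.4896, -0.03, 0.1289]
eef_rot: [0.677, 0.211, -0.672, 0.215]
wrist_force: [0.2, -0.3, -2.3]
gripper_width: 0.0116
```

Run:
```python
from held import *
T=(.5665,.034)
c=held(2,.067,T,np.radians(35),.074)
cv2.imwrite("pics/w17.png",c["img"][:,:,::-1])
```

```text
fit 0.059 [0.5695 0.025  0.5972] guess [0.5685 0.0249 0.6115]
t 31.37 tcp [ 0.4903 -0.03    0.13  ] F [ 1.1 -0.3 -2.4] g 0.0112 yheading -54.9 ydown 0.009 q [ 0.06  0.57 -0.08  2.07  0.1   0.5  -1.06]
shift cm [ 5.59 -0.83 -0.19]
turn deg [-0.8 -0.4 -0.5]
target tcp [ 0.4876 -0.0223] heading -54.2
```

View pics/w17.png

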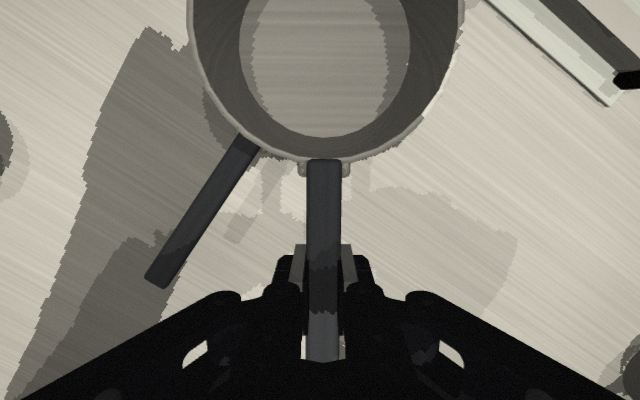

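The wrist view shows pan2 over pan1, with pan1's handle at (200,210), well apart from pan2's at (323,260). I correct by about 8 mm and go down.

play_rows(translation=[[0,-0.6,-0.2],[0,-0.5,0],[0.6,-0.2,0.2],[0,0,0],[0,0,0]], twist=[[0,0,0],[0,0,0],[0,0,0],[0,0,0],[0,0,0]], hand=[0,0,0,0,0])

```text
time_s: 31.78
tcp_pos: [0.4838, -0.0185, 0.1253]
eef_rot: [0.679, 0.21, -0.67, 0.215]
wrist_force: [-0.8, 0.4, -2.5]
gripper_width: 0.0115
```

Run:
```python
from held import *
T=(.5665,.034)
c=held(2,.06,T,np.radians(35),.074)
```

```text
fit 0.072 [0.5628 0.0359 0.5991] guess [0.5622 0.0365 0.6107]
t 31.88 tcp [ 0.4837 -0.0187  0.1253] F [ 0.8  0.3 -3.5] g 0.0116 yheading -55.0 ydown 0.011 q [ 0.03  0.57 -0.08  2.09  0.1   0.47 -1.08]
shift cm [ 5.13  0.4  -0.15]
turn deg [-0.7 -0.6 -0.6]
target tcp [ 0.4879 -0.0213] heading -54.3
```

play_rows(translation=[[0,0.4,-0.1],[1.3,0,0.1],[1.3,0,0.1],[1,0,0.1],[0,0,0]], twist=[[0,0,0],[0,0,0],[0,0,0],[0,0,0],[0,0,0]], hand=[0,0,0,0,0])

```text
time_s: 32.3
tcp_pos: [0.4883, -0.0249, 0.0895]
eef_rot: [0.681, 0.209, -0.668, 0.216]
wrist_force: [-0.6, 0.3, -2.0]
gripper_width: 0.0117
```

Run:
```python
from held import *
T=(.5665,.034)
c=held(2,.03,T,np.radians(35),.074)
```

```text
fit 0.856 [0.4618 0.029  2.0456] guess [0.5677 0.0301 0.6091]
t 32.4 tcp [ 0.4894 -0.0246  0.0907] F [ 0.4 -0.2 -2.6] g 0.0117 yheading -55.1 ydown 0.016 q [ 0.03  0.64 -0.06  2.1   0.11  0.38 -1.08]
shift cm [ 1.73 -0.46 -3.63]
turn deg [82.2 -1.4 -0.1]
target tcp [ 5.169e-01 -2.000e-04] heading -137.3
```

play_rows(translation=[[0.6,-0.3,0],[0.8,0,0.1],[0.5,0,0],[0.2,0,0],[0,0,0]], twist=[[0,0,0],[0,0,0],[0,0,0],[0,0,0],[0,0,0]], hand=[0,0,0,0,0])

```text
time_s: 32.82
tcp_pos: [0.4887, -0.0239, 0.0706]
eef_rot: [0.683, 0.207, -0.666, 0.216]
wrist_force: [-1.4, 1.1, 6.3]
gripper_width: 0.0112
```

Run:
```python
from h import *
go([.488,-.0215,.074],-54.5)
```

```text
t 32.82 tcp [ 0.4887 -0.0239  0.0706] F [-1.4  1.1  6.3] g 0.0112 yheading -55.2 ydown 0.019 q [ 0.02  0.68 -0.05  2.12  0.12  0.32 -1.09]
shift cm [-0.35 -0.23 -0.08]
turn deg [-0.7 -1.1 -1.1]
```

play_rows(translation=[[0,0,0],[0,0,0],[0,0,0],[-2,0,0],[-3.5,0,0]], twist=[[0,0,0],[0,0,0],[0,0,0],[0,0,0],[0,0,0]], hand=[3,3,3,3,3])

```text
time_s: 33.23
tcp_pos: [0.4855, -0.0229, 0.1222]
eef_rot: [0.681, 0.208, -0.668, 0.216]
wrist_force: [1.0, -0.3, -0.3]
gripper_width: 0.0296
```

play_rows(translation=[[-4,0,0],[-2,2.5,2],[0,3,2.2],[0,3.3,1.8],[0,3.5,1.4]], twist=[[0,0,0],[7,0,0],[7,0,0],[7,0,0],[7,0,0]], hand=[4,4,4,4,4])

```text
time_s: 33.65
tcp_pos: [0.4741, -0.16, 0.1922]
eef_rot: [0.719, 0.043, -0.692, 0.044]
wrist_force: [0.5, -0.6, -0.6]
gripper_width: 0.04
```

play_rows(translation=[[0,3.7,0.8],[0,3.7,0.3],[0,3.7,0],[0,3.7,-0.3],[0,2,-0.3]], twist=[[7,0,0],[7,0,0],[6,0,0],[2,0,0],[0,0,0]], hand=[4,4,4,4,4])

```text
time_s: 34.07
tcp_pos: [0.4525, -0.3402, 0.1937]
eef_rot: [0.715, -0.1, -0.684, -0.101]
wrist_force: [-0.6, -0.5, 0.2]
gripper_width: 0.0405
```

play_rows(translation=[[0,0,0],[0,0,0],[0,0,0]], twist=[[0,0,0],[0,0,0],[0,0,0]], hand=[4,4,4])

```text
time_s: 34.32
tcp_pos: [0.4502, -0.347, 0.1935]
eef_rot: [0.715, -0.105, -0.683, -0.103]
wrist_force: [-0.1, -0.4, -0.7]
gripper_width: 0.0402
```

Run:
```python
from grab import *
c=grab(3,(.5336,-.398,-.257))
t=ctrl.snapshot("top"); cv2.imwrite("pics/t18.png",cv2.resize(t["img"][110:290,300:540,::-1],(800,600),interpolation=cv2.INTER_CUBIC))
for l,z in (("pan1_tip",.088),("pan2_tip",.092),("pan1",.055),("tray",.012)):
    print(l,[(round(d["score"],2),np.round(d["xy"],1).tolist(),w(t,d["xy"],z).round(4)) for d in ctrl.mark_of(l,t)][:4])
```

```text
3 0.041 [ 0.5349 -0.3978 -0.2549]
4 0.248 [ 0.5425 -0.3988 -0.2488]
[(0.8, array([ 0.4423, -0.3766,  0.067 ]))]
grip [ 0.4469 -0.3748]
t 34.47 tcp [ 0.4509 -0.3454  0.1936] F [-0.4 -0.3  0.2] g 0.0395 yheading -106.7 ydown -0.005 q [ 0.53  0.55  0.12  1.84 -0.13  0.72 -1.13]
shift cm [13.75  3.    0.15]
turn deg [-2.1 -2.6  0.2]
pan1_tip [(0.7, [226.2, 171.5], array([0.6543, 0.4289, 0.088 ])), (0.69, [373.1, 223.3], array([ 0.4855, -0.0198,  0.088 ])), (0.67, [186.4, 253.0], array([0.4052, 0.5429, 0.088 ])), (0.64, [356.7, 248.7], array([0.4098, 0.0316, 0.088 ]))]
pan2_tip [(0.91, [384.4, 235.3], array([ 0.4482, -0.0522,  0.092 ]))]
pan1 [(0.93, [350.8, 199.3], array([0.566 , 0.0445, 0.055 ])), (0.85, [355.3, 199.9], array([0.5639, 0.0305, 0.055 ])), (0.8, [174.7, 214.1], array([0.5288, 0.5948, 0.055 ])), (0.78, [255.3, 136.6], array([0.7756, 0.3459, 0.055 ]))]
tray []
```

View pics/t18.png

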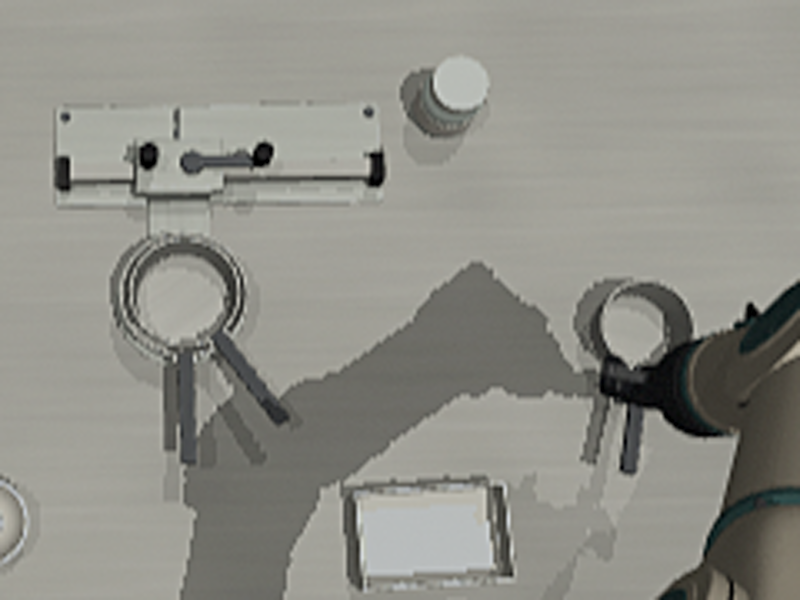

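The top crop shows pan2 nested concentrically in pan1 at (183,295), with handle tips at (188,460) and (280,415), the lever shut and the pointer on the mark (180,130). Next is pan3.

play_rows(translation=[[2.5,1.6,0.1],[3,1.4,0.2],[3,0,0.2],[2,0,0.1],[0,0,0]], twist=[[-2,-2.5,0],[0,0,0],[0,0,0],[0,0,0],[0,0,0]], hand=[4,4,4,4,4])

```text
time_s: 35.13
tcp_pos: [0.4421, -0.3749, 0.0879]
eef_rot: [0.705, -0.089, -0.698, -0.089]
wrist_force: [-0.1, 1.5, -0.1]
gripper_width: 0.0399
```

Run:
```python
from h import *
go([.446,-.3746,.056],-104.6)
```

```text
t 35.13 tcp [ 0.4421 -0.3749  0.0879] F [-0.1  1.5 -0.1] g 0.0399 yheading -104.4 ydown -0.0 q [ 0.6   0.73  0.09  1.85 -0.13  0.56 -1.05]
shift cm [ 3.2  -0.12 -0.34]
turn deg [ 0.2 -0.5  0. ]
```

play_rows(translation=[[1.3,0,-0.2],[1.5,0,0],[0.8,0,0],[0,0,0]], twist=[[0,-0.5,0],[0,0,0],[0,0,0],[0,0,0]], hand=[4,4,4,4])

```text
time_s: 35.47
tcp_pos: [0.4457, -0.3751, 0.0527]
eef_rot: [0.702, -0.088, -0.701, -0.089]
wrist_force: [0.4, 0.3, -0.3]
gripper_width: 0.04
```

play_rows(translation=[[0,0,0],[0,0,0],[0,0,0],[0,0,0],[0,0,0]], twist=[[0,0,0],[0,0,0],[0,0,0],[0,0,0],[0,0,0]], hand=[0,0,0,0,0], force=120)

```text
time_s: 35.88
tcp_pos: [0.4473, -0.3756, 0.0567]
eef_rot: [0.703, -0.089, -0.7, -0.088]
wrist_force: [-0.2, -0.2, -2.0]
gripper_width: 0.0119
```

play_rows(translation=[[-2,0,0],[-3,0,0],[-3.5,0,0],[-3,0,0],[-1,0,0]], twist=[[0,0,0],[0,0,0],[0,0,0],[0,0,0],[0,0,0]], hand=[0,0,0,0,0])

```text
time_s: 36.3
tcp_pos: [0.4436, -0.3731, 0.1834]
eef_rot: [-0.7, 0.087, 0.703, 0.09]
wrist_force: [-0.1, 0.1, -1.1]
gripper_width: 0.0113
```

Run:
```python
from held import *
T=(.566,.034)
c=held(3,.11,T,np.radians(-35))
t=ctrl.snapshot("top")
for l,z in (("pan1_tip",.088),("pan2_tip",.092)): print(l,[(round(d["score"],2),w(t,d["xy"],z).round(4)) for d in ctrl.mark_of(l,t)][:4])
```

```text
fit 0.116 [ 0.529  -0.395  -0.2515] guess [ 0.5294 -0.3953 -0.2501]
t 36.4 tcp [ 0.4435 -0.3729  0.1819] F [-0.8 -0.5 -2.8] g 0.0117 yheading -104.3 ydown -0.004 q [ 0.57  0.6   0.13  1.78 -0.1   0.78 -1.07]
shift cm [-2.000e-02 -4.552e+01  6.390e+00]
turn deg [20.6  0.4  0.1]
target tcp [0.4941 0.084 ] heading -124.9
pan1_tip [(0.63, array([0.4118, 0.0393, 0.088 ])), (0.59, array([0.3975, 0.5483, 0.088 ])), (0.58, array([0.6552, 0.4246, 0.088 ]))]
pan2_tip [(0.9, array([ 0.4518, -0.0538,  0.092 ]))]
```

play_rows(translation=[[0,-3,0.5],[0,-4,0.6],[0,-4,0.8],[0,-4,0.9],[0,-3.9,1]], twist=[[2,0,0],[2,0,0],[2,0,0],[2,0,0],[2,0,0]], hand=[0,0,0,0,0])

```text
time_s: 36.97
tcp_pos: [0.4598, -0.1849, 0.1706]
eef_rot: [-0.68, 0.159, 0.698, 0.159]
wrist_force: [0.5, 0.2, -2.4]
gripper_width: 0.0117
```

play_rows(translation=[[0,-3.8,1.2],[0,-3.8,1.3],[0,-3.8,1.4],[0,-3.7,1.6],[0,-2,1]], twist=[[2,0,0],[2,0,0],[2,0,0],[2,0,0],[2,0,0]], hand=[0,0,0,0,0])

```text
time_s: 37.38
tcp_pos: [0.4826, 0.0081, 0.1632]
eef_rot: [-0.657, 0.222, 0.686, 0.219]
wrist_force: [0.8, 0.7, -1.6]
gripper_width: 0.0115
```

play_rows(translation=[[0,0,0],[0,0,0],[0,0,0]], twist=[[0,0,0],[0,0,0],[0,0,0]], hand=[0,0,0])

```text
time_s: 37.63
tcp_pos: [0.48, 0.0165, 0.1588]
eef_rot: [-0.655, 0.218, 0.691, 0.214]
wrist_force: [0.9, 0.0, -1.9]
gripper_width: 0.0117
```

Run:
```python
from held import *
go([.494,.084,.15],-125)
c=held(3,.11,(.566,.034),np.radians(-35))
```

```text
t 37.63 tcp [0.48   0.0165 0.1588] F [ 0.9  0.  -1.9] g 0.0117 yheading -125.6 ydown 0.02 q [-0.26  0.55  0.26  2.02 -0.24  0.65 -2.03]
shift cm [ 0.89 -6.32  2.75]
turn deg [-0.6  2.7 -1.1]
fit 0.728 [ 0.5472  0.0165 -0.6726] guess [ 0.5513 -0.0355 -0.6223]
t 37.73 tcp [0.4801 0.015  0.1592] F [ 0.5 -0.7 -1.4] g 0.0115 yheading -125.7 ydown 0.02 q [-0.26  0.55  0.26  2.02 -0.24  0.65 -2.03]
shift cm [-0.04 -2.25 -0.69]
turn deg [-3.7  2.7 -1.1]
target tcp [0.4988 0.0292] heading -122.1
```

play_rows(translation=[[-1.5,0,0],[-0.5,-2.2,1],[0,-2.4,1],[0,-1.7,0.7],[0,0,0]], twist=[[0,1.3,-0.5],[-0.6,1.3,-0.6],[0,0,0],[0,0,0],[0,0,0]], hand=[0,0,0,0,0])

```text
time_s: 38.15
tcp_pos: [0.4963, 0.0718, 0.1792]
eef_rot: [0.672, -0.222, -0.671, -0.219]
wrist_force: [-0.0, 0.4, -1.9]
gripper_width: 0.0114
```

play_rows(translation=[[0,0,0],[0,0,0]], twist=[[0,0,0],[0,0,0]], hand=[0,0])

```text
time_s: 38.32
tcp_pos: [0.4963, 0.069, 0.1791]
eef_rot: [0.672, -0.224, -0.671, -0.22]
wrist_force: [-0.7, 0.5, -2.1]
gripper_width: 0.0115
```

Run:
```python
from held import *
go([.494,.084,.15],-125)
c=held(3,.12,(.566,.034),np.radians(-35))
cv2.imwrite("pics/w19.png",c["img"][:,:,::-1])
for d in ctrl.regions_of("pan3",c): print(round(d["score"],2),np.round(d["rect"]),d["pixels"].sum())
```

```text
t 38.32 tcp [0.4963 0.069  0.1791] F [-0.7  0.5 -2.1] g 0.0115 yheading -126.6 ydown 0.006 q [-0.4   0.52  0.29  1.99 -0.23  0.66 -2.17]
shift cm [ 2.9  -1.09  1.09]
turn deg [-1.6 -0.2 -0.3]
fit 0.927 [ 0.4862  0.0184 -0.1469] guess [ 0.5668  0.0158 -0.6389]
t 38.42 tcp [0.4961 0.0684 0.1791] F [ 0.1  0.3 -2.4] g 0.0118 yheading -126.6 ydown 0.006 q [-0.4   0.52  0.29  2.   -0.23  0.66 -2.17]
shift cm [-0.02 -6.49 -7.77]
turn deg [26.6 -0.3 -0.3]
target tcp [0.5972 0.0741] heading -153.2
0.8 [234. 119. 518. 176.] 3010
0.58 [212.  89. 435. 275.] 3738
0.56 [207.   1. 441. 361.] 38502
```

```bash
sed -i 's|    m=pick(c,"pan1",.*|    m=max((d for d in ctrl.regions_of("pan3",c) if d["score"]>.2 and d["rect"][0]<320<d["rect"][2]),key=lambda d:d["pixels"].sum())["pixels"]*1.|' held.py
python3 - <<'E'
from held import *
c=held(3,.12,(.566,.034),np.radians(-35),.14)
go([.4935,.085,.14],-125)
E
```

```text
fit 0.059 [ 0.569   0.014  -0.6398] guess [ 0.5668  0.0166 -0.6383]
t 38.57 tcp [0.4962 0.0693 0.1791] F [ 0.3 -0.8 -1.4] g 0.0118 yheading -126.5 ydown 0.005 q [-0.4   0.52  0.29  1.99 -0.23  0.66 -2.17]
shift cm [ 3.9  -1.15  1.43]
turn deg [-1.6 -0.2 -0.3]
target tcp [0.4915 0.0869] heading -124.9
t 38.57 tcp [0.4962 0.0693 0.1791] F [ 0.3 -0.8 -1.4] g 0.0118 yheading -126.5 ydown 0.005 q [-0.4   0.52  0.29  1.99 -0.23  0.66 -2.17]
shift cm [ 3.91 -1.12  1.16]
turn deg [-1.5 -0.2 -0.3]
```

play_rows(translation=[[0,-0.8,0.8],[0.9,-0.6,0.6],[1.3,0,0.1],[1.3,0,0.1],[0,0,0]], twist=[[-1.5,0,0],[0,0,0],[0,0,0],[0,0,0],[0,0,0]], hand=[0,0,0,0,0])

```text
time_s: 38.98
tcp_pos: [0.4911, 0.0936, 0.1421]
eef_rot: [0.675, -0.213, -0.674, -0.21]
wrist_force: [-0.4, 0.6, -1.9]
gripper_width: 0.0115
```

play_rows(translation=[[0,0,0]], twist=[[0,0,0]], hand=[0])

```text
time_s: 39.07
tcp_pos: [0.4906, 0.0943, 0.1414]
eef_rot: [0.675, -0.213, -0.675, -0.21]
wrist_force: [-0.3, -0.6, -1.7]
gripper_width: 0.0113
```

Run:
```python
from held import *
c=held(3,.08,(.566,.034),np.radians(-35),.12)
```

```text
fit 0.072 [ 0.5643  0.0426 -0.609 ] guess [ 0.5626  0.0443 -0.6066]
t 39.17 tcp [0.4907 0.0941 0.1419] F [ 0.1  0.7 -1.5] g 0.012 yheading -124.8 ydown 0.003 q [-0.42  0.58  0.26  2.03 -0.25  0.56 -2.17]
shift cm [ 2.19  0.59 -0.57]
turn deg [ 0.1 -0.1 -0.2]
target tcp [0.4921 0.086 ] heading -124.9
```

play_rows(translation=[[0,0.5,-0.5],[0.8,0.2,-0.2],[0.8,0,0.1],[0,0,0],[0,0,0]], twist=[[0,0,0],[0,0,0],[0,0,0],[0,0,0],[0,0,0]], hand=[0,0,0,0,0])

```text
time_s: 39.58
tcp_pos: [0.4935, 0.0834, 0.1261]
eef_rot: [0.677, -0.213, -0.673, -0.211]
wrist_force: [1.1, 0.3, -2.4]
gripper_width: 0.0116
```

Run:
```python
from held import *
c=held(3,.066,(.566,.034),np.radians(-35),.09)
cv2.imwrite("pics/w20.png",c["img"][:,:,::-1])
```

```text
fit 0.065 [ 0.5678  0.0313 -0.6091] guess [ 0.5655  0.0332 -0.608 ]
t 39.68 tcp [0.4934 0.0837 0.1263] F [ 0.2 -0.4 -2.2] g 0.0112 yheading -124.8 ydown 0.001 q [-0.39  0.6   0.24  2.04 -0.26  0.52 -2.14]
shift cm [ 3.63 -0.11  0.32]
turn deg [ 0.1 -0.3 -0. ]
target tcp [0.4916 0.0863] heading -124.9
```

play_rows(translation=[[1.2,-0.1,0.2],[1.3,0,0.15],[1.2,0,0.1],[0,0,0]], twist=[[0,0,0],[0,0,0],[0,0,0],[0,0,0]], hand=[0,0,0,0])

```text
time_s: 40.02
tcp_pos: [0.4924, 0.0877, 0.0896]
eef_rot: [0.678, -0.211, -0.671, -0.212]
wrist_force: [-1.3, 0.3, -1.4]
gripper_width: 0.0114
```

Run:
```python
from h import *
go([.4925,.085,.077],-125)
```

```text
t 40.02 tcp [0.4924 0.0877 0.0896] F [-1.3  0.3 -1.4] g 0.0114 yheading -124.8 ydown -0.003 q [-0.37  0.66  0.2   2.07 -0.29  0.42 -2.12]
shift cm [ 1.26  0.22 -0.15]
turn deg [ 0.2 -0.5  0.2]
```

play_rows(translation=[[0.7,0.2,0],[0.7,0,0],[0.4,0,0],[0,0,0]], twist=[[0,0,0],[0,0,0],[0,0,0],[0,0,0]], hand=[0,0,0,0])

```text
time_s: 40.35
tcp_pos: [0.4916, 0.0876, 0.0729]
eef_rot: [0.678, -0.21, -0.672, -0.212]
wrist_force: [-0.4, -2.8, 7.6]
gripper_width: 0.0116
```

Run:
```python
from h import *
go([.4925,.085,.077],-125)
```

```text
t 40.35 tcp [0.4916 0.0876 0.0729] F [-0.4 -2.8  7.6] g 0.0116 yheading -124.7 ydown -0.006 q [-0.35  0.69  0.18  2.08 -0.3   0.38 -2.11]
shift cm [-0.41  0.16 -0.23]
turn deg [ 0.3 -0.4  0.3]
```

Seated, with about 8 N upward. I release, lift and retreat.

play_rows(translation=[[0,0,0],[0,0,0],[0,0,0],[-2,0,0],[-3.5,0,0]], twist=[[0,0,0],[0,0,0],[0,0,0],[0,0,0],[0,0,0]], hand=[3,3,3,3,3])

```text
time_s: 40.77
tcp_pos: [0.4892, 0.0867, 0.1253]
eef_rot: [0.676, -0.211, -0.674, -0.211]
wrist_force: [0.6, -0.4, 0.6]
gripper_width: 0.0301
```

play_rows(translation=[[-4,0,0],[-4,0,0],[0,-3.5,0],[0,-4,0],[0,-4,0]], twist=[[0,0,0],[0,0,0],[0,0,0],[0,0,0],[0,0,0]], hand=[3,3,3,3,3])

```text
time_s: 41.18
tcp_pos: [0.5559, 0.1741, 0.2177]
eef_rot: [0.677, -0.216, -0.67, -0.217]
wrist_force: [1.2, -0.9, 0.5]
gripper_width: 0.0304
```

play_rows(translation=[[0,-4,0],[0,-4,0],[0,-4,0],[0,0,0],[0,0,0]], twist=[[0,0,0],[0,0,0],[0,0,0],[0,0,0],[0,0,0]], hand=[3,3,3,3,3])

```text
time_s: 41.6
tcp_pos: [0.6314, 0.2867, 0.2187]
eef_rot: [0.679, -0.21, -0.669, -0.217]
wrist_force: [0.3, -1.2, 0.7]
gripper_width: 0.0302
```

Run:
```python
from h import *
go()
t=ctrl.snapshot("top"); s=ctrl.snapshot("side")
a=cv2.resize(t["img"][130:260,310:450,::-1],(420,390),interpolation=cv2.INTER_CUBIC); b=cv2.resize(s["img"][110:240,260:385,::-1],(375,390),interpolation=cv2.INTER_CUBIC)
cv2.imwrite("pics/final.png",np.hstack([a,b]))
for l,z in (("pan1_tip",.088),("pan2_tip",.092),("pan3_tip",.096),("pan1",.012),("pointer",.02),("clamp_knob",.096),("clamp_pivot",.062)):
    print(l,[(round(d["score"],2),np.round(d["xy"]).tolist(),w(t,d["xy"],z).round(4)) for d in ctrl.mark_of(l,t)][:3])
```

```text
t 41.6 tcp [0.6314 0.2867 0.2187] F [ 0.3 -1.2  0.7] g 0.0302 yheading -125.1 ydown -0.013 q [-0.64  0.72  0.31  1.43 -0.24  1.01 -2.46]
pan1_tip [(0.97, [358.0, 249.0], array([0.4077, 0.0293, 0.088 ])), (0.67, [186.0, 255.0], array([0.3992, 0.5448, 0.088 ])), (0.2, [296.0, 265.0], array([0.3647, 0.2147, 0.088 ]))]
pan2_tip [(0.9, [382.0, 239.0], array([ 0.4364, -0.0437,  0.092 ]))]
pan3_tip [(0.91, [328.0, 235.0], array([0.4507, 0.1182, 0.096 ]))]
pan1 [(0.84, [173.0, 212.0], array([0.5406, 0.6152, 0.012 ])), (0.8, [352.0, 201.0], array([0.5683, 0.0376, 0.012 ])), (0.77, [354.0, 200.0], array([0.5695, 0.0334, 0.012 ]))]
pointer [(0.74, [350.0, 152.0], array([0.7286, 0.0405, 0.02  ]))]
clamp_knob [(0.44, [382.0, 152.0], array([ 0.7046, -0.0542,  0.096 ]))]
clamp_pivot [(0.66, [356.0, 158.0], array([0.6962, 0.0247, 0.062 ]))]
```

View pics/final.png

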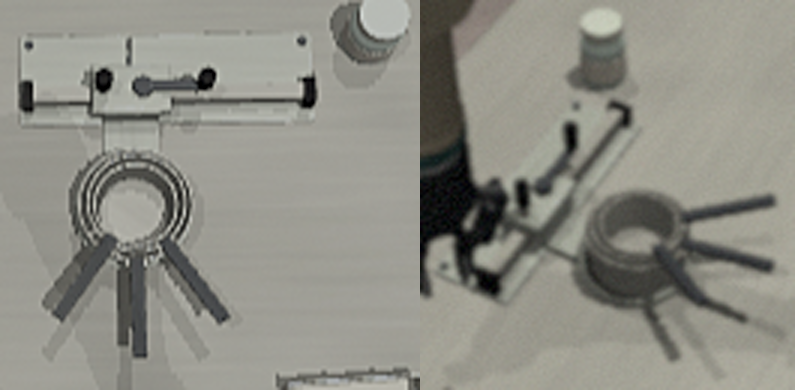

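The final view shows three concentric, level rims, with handle tips at (60,318), (140,355) and (225,318), the pointer on the mark (128,65) and the lever shut. I'm handing in.

```bash
python3 -c "
from rig import ctrl
print(ctrl.finish_job())"
```

```text
the job is handed in; nothing more can be done
None
```

The job is done and handed in at about 42 s of robot time; no verdict was reported. I opened the clamp, slid the carriage to the mark and locked it. Then I put pan1 on the tray with pan2 and pan3 nested inside, fanned at about 0°, +35° and −35°. Pan4 was not in the scene.

**Carriage and clamp:** at locking, the wrist camera put the pointer within about 2 mm of the mark and the lever at about 0 rad. The last picture still shows the pointer on the mark and the lever shut.

**Pans:** the rims are concentric and look level. Pan1 was about 5 mm from the tray centre when I set it down, and the handle tips are 7 cm or more apart. The robot is clear of everything, and the jar, tub and bowl were not touched.

**Checks that failed or disagreed:**
- **Carriage slip while opening:** it crept roughly 9 mm towards +y, close to the 10 mm limit. I pushed it back to within a few millimetres of its start with the lever fully open before sliding it, so step 1 should be met.
- **Top-camera network at the end:** it put the pointer 5–9 mm further to +y than the wrist camera did. I went by the wrist readings and the pictures, which agree with each other.
- **Pan fits:** two fits of the held pan3, and one of pan2 during lowering, failed because the network masked the wrong pan. I repeated the pan3 fit with a better mask; for pan2 I relied on the grasp geometry and the contact force.

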